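Wash the bench instruments in the gate-lever washer

ROBOT

A 6-joint arm with a two-finger parallel gripper is mounted at the origin on a cart in front of the work surface, level with it; the furniture and walls round the work are solid. World frame = base frame: x ahead of the robot, y to its left, z up, the work surface at z = 0. Lengths are in m, angles in rad, forces in N, time in s.
With the tool pointing down it reaches from about 0.3 to 0.775 m from the base axis. Payload 14.6 kg.
Tool frame: the origin (TCP) lies midway between the tips of the shut fingers; the grasp point (between the pads) lies 19 mm behind it (grasp_offset is the distance from the TCP to the grasp point, in m); z points along the fingers, y is the line along which they close (so a half turn about z gives the same grasp; the last joint's range is limited). The gripper opens to 94 mm and grips with 3 to 60 N. Pads are 16 mm wide; open, the fingers measure 119 mm over their backs; the gripper's body (75 mm by 177 mm) begins 78 mm behind the grasp point.
Start: joints at [-1.231, 0.3, 1.521, -0, 1.321, -0.067], TCP at [0.218, -0.505, 0.173] pointing down, gripper open.
Joint ranges: [-3.03, 3.03], [-0.79, 2.21], [0.23, 2.52], [-1.04, 4.18], [0, 3.07], [-2.55, 2.55]. Speed limits (rad/s): [2.22, 2.22, 2.57, 3.14, 3.14, 3.14].

INTERFACE

Orientations are given as [roll, pitch, yaw] about the fixed x, y, z axes, in that order (R = Rz(yaw) Ry(pitch) Rx(roll)).
In Python, from station import * gives the robot as it stands. The module is installed in compiled form; this text tells all that it offers.
- The arm moves only by the tool send_rows, never from a script. Its argument "rows" is a list of rows, each an object of numbers: "dx", "dy", "dz": the shift along the tool's x, y, z in mm; "roll": the turn about the tool's z in degrees; "jaw": the closure, from -1 (fully open) to 1 (shut). In form: [{"dx": .., "dy": .., "dz": .., "roll": .., "jaw": ..}, ...]. A call has 1 to 12 rows; each row shifts and turns the commanded pose from where the row before left it, along the tool's axes as they then stand; what a row does not reach is not made up. A row lasts 1/12 s, in which the tool goes at most 41.7 mm and 7.16 degrees, less where a joint would pass 70% of its speed; a pose out of reach is approached as far as the arm can. A call is refused whole if a number of a shift passes 41.7 or a number of a turn 7.16, either way. A call with a gripper value outside its range is refused whole. The fingers move at their own pace and stop on an object; "force" is the grip in N (left out, the last holds). Time passes only in rows, so rows that do not move let the fingers close. It gives the time, the measured TCP pose, the force, the opening and the grip force at its end, in the units of the state.
- get_obs(): the state, without advancing time (a new reading comes with each control period).
- camera(name): name is "side" or "top" or "wrist"; returns a dict with "frame" (384x512x3 uint8, red, green, blue), "z_map" (384x512 float32, m along the optical axis (not along the pixel's ray), 0 where there is no reading), "camera_matrix" (3x3 intrinsics, pixels), "D" ([k1, k2, p1, p2, k3] as OpenCV has them; the pictures are not rectified), "rvec" (rotation vector, rad) and "tvec" (3), from world to camera coordinates, as OpenCV has them. Camera axes: x right, y down, z forward; pixel columns grow to the right and rows downward; lengths in m; the calibration is good to about 2 mm. A picture is of the moment at which its call begins.
- hand_in(): hands the job in; it is judged then, once.
The state is a dict: "time_s": time; "qpos": joint angles; "joint_vel": joint speeds; "tau": joint torques, N m; "ee_pos": TCP position; "eef_rot": TCP orientation; "force": force on the tool from outside, world axes, zero at the start; "moment": the same for the moment, N m; "grip_width": finger opening in m; "grip_force": force on a finger pad.
Only numpy, scipy, OpenCV 4.12 (cv2) and the standard library are available. Lean on these libraries where they do the work, as an engineer would, in place of code of your own. Each camera call takes 0.05 s, during which the arm holds its last target. There are 200 camera calls.

TASK

Open the washer's blue lid until it leans back and stays, and lay every instrument that is out on the left of the bench (tweezers, probe, side cutters) flat on the basket floor, none on top of another. Ease the lid down by its bar until it is fully shut - its spring slams it if you let go - and only then take the lever through the zigzag gate from PARK (white dot) to the end of the WASH notch (blue dot), pause there a second, then to the end of the DRY notch (orange dot), pause a second, and bring it back to the end of PARK. Leave the lid shut and the bench's other things undisturbed.

Things in the scene. Friction and masses are not known exactly. Their poses are not given: they have to be found in the camera images.
- washer: white instrument washer, fixed to the bench; it stands at a different place and yaw at each start. Origin: on the bench under the centre of its basket box; x points away from the robot's side to the lid hinge, y to its left, z up. Basket box 164 (x) x 196 (y) mm, its steel rim 70 mm above the bench. To its right (-y), centred 220 mm from the origin, a pod 140 (x) x 100 (y) mm with its gate plate 100 mm above the bench; a grey neck 46 mm high joins them
- basket (a point): centre of the basket's floor, 50 mm above the bench; axes as the washer's. The floor is 152 mm (x) by 184 mm (y) with walls 20 mm high. Instruments fit lying along x, side by side in y
- lid_hinge (a point): middle of the lid's hinge axis (which runs along the washer's y), 88 mm to +x of the basket's centre and 70 mm above the bench
- lid_bar (a point): middle of the steel bar by which the lid is moved: round, 12 mm thick, 90 mm long along the washer's y, held 26 mm clear of the lid's front edge by an arm at each end. From the hinge axis it lies 202 mm out and 12 mm up when the lid is shut (so at 82 mm above the bench) and swings up and back about the hinge; it can be pinched from above at any lid angle
- lid (a joint): angle of the blue lid, rad: 0 shut, 1.9 fully open, leaning back. The lid (450 g, 198 mm wide, 26 mm deep) and its spring close it, with about 2 N at the bar, from any angle below about 1.74; above that it stays open by itself. It slams if let go (anything faster than 2.5 rad/s counts as a slam)
- shift_fore (a joint): fore-aft tilt of the gate lever, rad; positive leans it to the washer's +x. PARK about -0.36, WASH and DRY about +0.36. The lever stays where it is left (light friction)
- shift_side (a joint): sideways tilt of the gate lever, rad; positive leans it to the washer's -y (right). About -0.14 in the left lane, +0.14 in the right lane
- knob (a point): centre of the lever's black ball knob, 34 mm across, on a 9 mm stem; it swings on a radius of 155 mm about a pivot 20 mm above the bench in the middle of the pod. It moves only along the slot in the gate plate: park - a - b - c - wash, and c - d - dry; the knob has about 6 mm of play either side
- gate_park (a point): point where the centre of the lever's knob is when the lever is at the near end of the left lane, PARK (white dot); the lever starts here. About 163 mm above the bench
- gate_a (a point): point where the centre of the lever's knob is when the lever is at the corner ahead of PARK, where the near cross-slot leads right to corner b
- gate_b (a point): point where the centre of the lever's knob is when the lever is at the corner where the near cross-slot meets the right lane
- gate_c (a point): point where the centre of the lever's knob is when the lever is in the right lane where the far cross-slot leads left to corner d; WASH lies straight on beyond
- gate_wash (a point): point where the centre of the lever's knob is when the lever is at the far end of the right lane, WASH (blue dot)
- gate_d (a point): point where the centre of the lever's knob is when the lever is at the corner where the far cross-slot meets the far left lane; DRY lies beyond
- gate_dry (a point): point where the centre of the lever's knob is when the lever is at the far end of the far left lane, DRY (orange dot)
- tweezers_mid (a point): steel tweezers, 13 x 132 x 10 mm, lying along their own y; point at mid length, half-way up (5 mm). Grasp across x there. Absent in some starts
- probe_mid (a point): thin double-ended steel probe, 8 x 140 x 8 mm, lying along its own y; point at mid length, half-way up (4 mm). Grasp across x there. Absent in some starts
- cutters_1_mid (a point): blue-handled side cutters, 32 x 132 x 10 mm, lying along their own y (blue grips to +y); point at the middle, half-way up (5 mm), where they are 26 mm wide in x. Absent in some starts
- cutters_2_mid (a point): second, identical pair of blue-handled side cutters; same point and axes. Absent in some starts
- mug: mug with handle, 92 mm high, standing well to the right; leave it alone
- bottle: blue plastic bottle, 53 mm across, 101 mm high, at the back left; leave it alone
- powder_pot: white pot with a red screw lid, 57 mm across, 55 mm high, at the back left; leave it alone
- marker: black and red marker pen 133 mm long lying right of the washer; not an instrument, leave it alone

How it is judged:
On the way, in this order (a step that is already met when the one before it is completed fails the run):
1. every instrument lies flat on the basket floor, with the lid open (x of tweezers_mid in the frame of basket between -0.07 and 0.07 m and y of tweezers_mid in the frame of basket between -0.09 and 0.09 m and z of tweezers_mid in the frame of basket between -0.003 and 0.012 m and x of probe_mid in the frame of basket between -0.07 and 0.07 m and y of probe_mid in the frame of basket between -0.09 and 0.09 m and z of probe_mid in the frame of basket between -0.003 and 0.012 m and x of cutters_1_mid in the frame of basket between -0.07 and 0.07 m and y of cutters_1_mid in the frame of basket between -0.09 and 0.09 m and z of cutters_1_mid in the frame of basket between -0.003 and 0.012 m and x of cutters_2_mid in the frame of basket between -0.07 and 0.07 m and y of cutters_2_mid in the frame of basket between -0.09 and 0.09 m and z of cutters_2_mid in the frame of basket between -0.003 and 0.012 m and value of joint lid above 1 rad), for 0.2 s.
2. the lid is fully shut over the instruments, with the lever still in PARK (x of tweezers_mid in the frame of basket between -0.07 and 0.07 m and y of tweezers_mid in the frame of basket between -0.09 and 0.09 m and z of tweezers_mid in the frame of basket between -0.003 and 0.012 m and x of probe_mid in the frame of basket between -0.07 and 0.07 m and y of probe_mid in the frame of basket between -0.09 and 0.09 m and z of probe_mid in the frame of basket between -0.003 and 0.012 m and x of cutters_1_mid in the frame of basket between -0.07 and 0.07 m and y of cutters_1_mid in the frame of basket between -0.09 and 0.09 m and z of cutters_1_mid in the frame of basket between -0.003 and 0.012 m and x of cutters_2_mid in the frame of basket between -0.07 and 0.07 m and y of cutters_2_mid in the frame of basket between -0.09 and 0.09 m and z of cutters_2_mid in the frame of basket between -0.003 and 0.012 m and value of joint lid below 0.05 rad and distance between knob and gate_park below 0.016 m), for 0.3 s.
3. the lever stands at the end of the WASH notch (distance between knob and gate_wash below 0.016 m and value of joint lid below 0.05 rad), for 0.6 s.
4. the lever stands at the end of the DRY notch (distance between knob and gate_dry below 0.016 m and value of joint lid below 0.05 rad), for 0.6 s.
At the end, for the whole second after the job is handed in: all the instruments that were out lie flat on the basket floor (middle within 70 mm in x and 90 mm in y of its centre and less than 12 mm above the floor, so not stacked), the lid is shut to within 0.05 rad, and the knob is back within 16 mm of the PARK point (all of step 2); the robot touches nothing.
It fails at once if the lid slams: it falls faster than 2.5 rad/s (velocity of joint lid below -2.5 rad/s and value of joint lid below 1.7 rad).
It fails at once if the lever is taken out of PARK while the lid is open (value of joint lid above 0.15 rad and distance between knob and gate_park above 0.035 m).
It fails at once if the mug, bottle, powder pot or marker is moved more than 30 mm (distance of any of mug, bottle, powder_pot, marker from where it was at the start of the episode above 0.03 m).
Of tweezers, probe, cutters_1, cutters_2 only 2 to 3 are there at a start; the rules pass over those that are not, and their reading is None.
At some moment in a run one of tweezers, probe, cutters_1, cutters_2 may be knocked a few centimetres aside while the robot is not near it.
It also fails if it takes over 208 s, if anything falls off the work surface, if the arm or the gripper's body presses on something with over 40 N, if the wrist force passes 120 N, or if a joint passes its speed limit or range.

## Working session

There is one attempt and no reset: what is moved stays moved. The work goes in short steps, Python scripts to look and compute and a tool call to move; the robot and the scene stay as the last step left them, time stands still between calls to the robot, and variables do not carry over. Pictures are saved under pics/ and viewed, at most 14 in all, crops included, and the job is handed in when it is done.

Besides the shell and the picture viewer there is one more tool, called after "Request:" as name([rows], argument=value, ...), one row to a line, values as JSON. send_rows: Moves the arm, as the interface text tells. Its arguments: {"type":"object","properties":{"rows":{"type":"array"},"force":{"type":"number"}},"required":["rows"]}

```bash
mkdir -p pics; cat > h.py <<'E'
from station import *
import numpy as np, cv2
def snap(name,fn):
    c=camera(name); np.savez(f'pics/{fn}.npz',**c); cv2.imwrite(f'pics/{fn}.png',c['frame'][:,:,::-1]); return c
def load(fn): return np.load(f'pics/{fn}.npz')
def ray(c,u,v):
    p=cv2.undistortPoints(np.array([[[u,v]]],float),c['camera_matrix'],c['D'])[0,0]
    R=cv2.Rodrigues(c['rvec'])[0]; t=np.array(c['tvec']).ravel()
    return R,t,np.array([p[0],p[1],1.])
def px(c,u,v):   # by depth
    R,t,r=ray(c,u,v); z=c['z_map'][int(round(v)),int(round(u))]
    return R.T@(r*z-t)
def pz(c,u,v,z): # by plane height
    R,t,r=ray(c,u,v); o=-R.T@t; d=R.T@r
    return o+d*(z-o[2])/d[2]
def proj(c,P):
    return cv2.projectPoints(np.array(P,float).reshape(-1,1,3),c['rvec'],c['tvec'],c['camera_matrix'],c['D'])[0].reshape(-1,2)
E
python3 - <<'E'
from h import *
for n in ('top','side'):
    c=snap(n,n+'0'); R=cv2.Rodrigues(c['rvec'])[0]; print(n,-R.T@np.array(c['tvec']).ravel(),c['camera_matrix'][0,0])
    cv2.imwrite(f'pics/{n}0b.png',cv2.resize(c['frame'][:,:,::-1],(800,600),interpolation=cv2.INTER_CUBIC))
print(get_obs())
E
```

```text
top [ 0.51195273 -0.13777772  1.41725916] 398.520152596441
side [-0.2417648  -1.50884638  0.73067944] 434.80999648446834
{'time_s': 0.1, 'qpos': array([-1.23060358e+00,  3.00405519e-01,  1.52150995e+00, -1.12038026e-05,
        1.32072199e+00, -6.66111398e-02]), 'joint_vel': array([-0.00015252, -0.00150747, -0.00165968,  0.00025177, -0.00056618,
        0.000298  ]), 'tau': array([ 3.78110140e-03, -5.32642400e+01, -3.53285480e+01,  7.10312999e-02,
        2.34676368e-02, -7.27857037e-05]), 'ee_pos': array([ 0.21751935, -0.50486197,  0.17215242]), 'eef_rot': array([-3.14054945e+00, -5.87154595e-05,  4.06806632e-01]), 'force': array([ 0.46968256,  0.41542615, -0.42070689]), 'moment': array([ 0.01517969, -0.02753093,  0.00494272]), 'grip_force': 0.0, 'grip_width': 0.09412578844375376}
```

View pics/top0b.png

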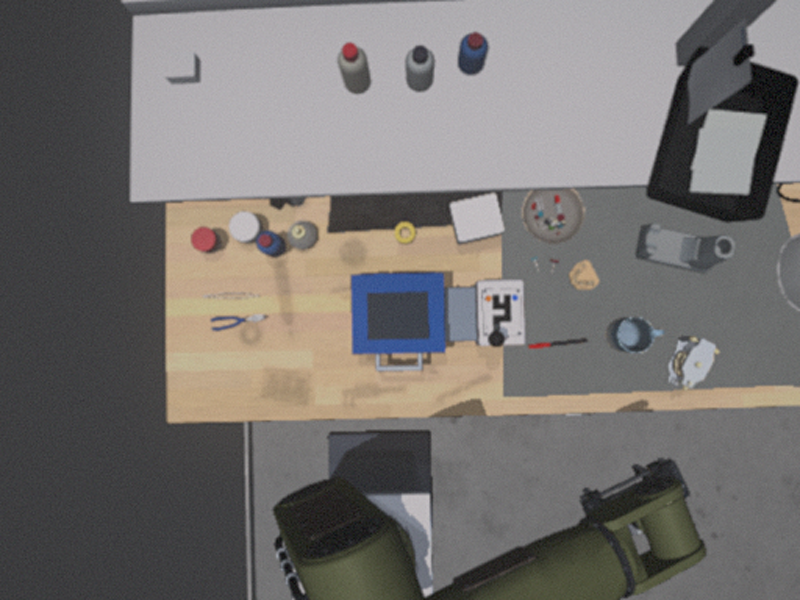

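View pics/side0b.png

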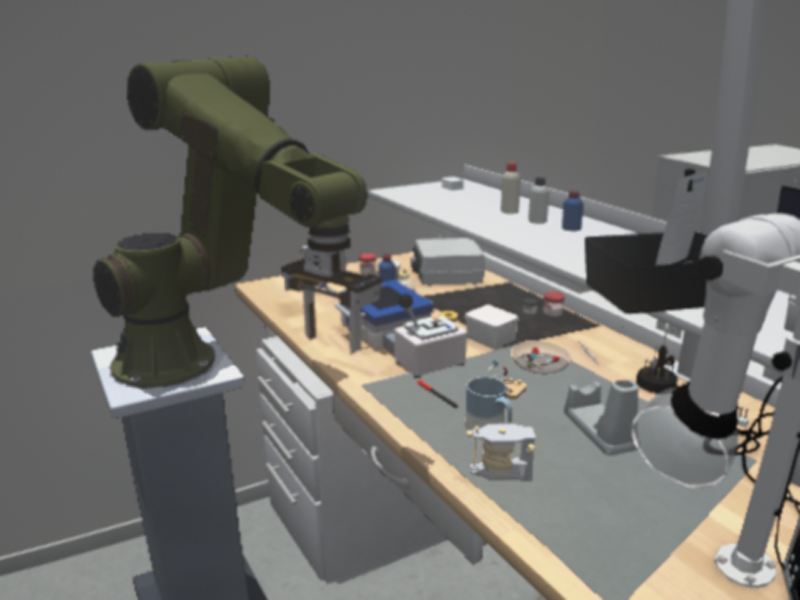

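The top view shows the washer at about (398,315), the pod and lever at (500,313), the probe at (232,295) and one pair of cutters at (238,322). I'll enlarge those regions.

```bash
python3 - <<'E'
from h import *
f=cv2.imread('pics/top0.png')
a=f[168:243,215:343]; b=f[180:216,120:184]   # x6, x12
a=cv2.resize(a,None,fx=6,fy=6,interpolation=cv2.INTER_CUBIC)
b=cv2.resize(b,None,fx=12,fy=12,interpolation=cv2.INTER_CUBIC)
cv2.imwrite('pics/ca.png',a);cv2.imwrite('pics/cb.png',b);print(a.shape,b.shape)
E
```

```text
(450, 768, 3) (432, 768, 3)
```

View pics/ca.png

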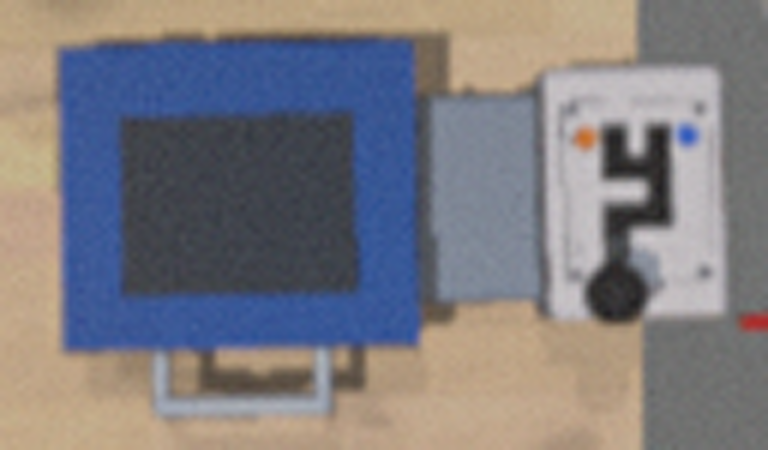

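View pics/cb.png

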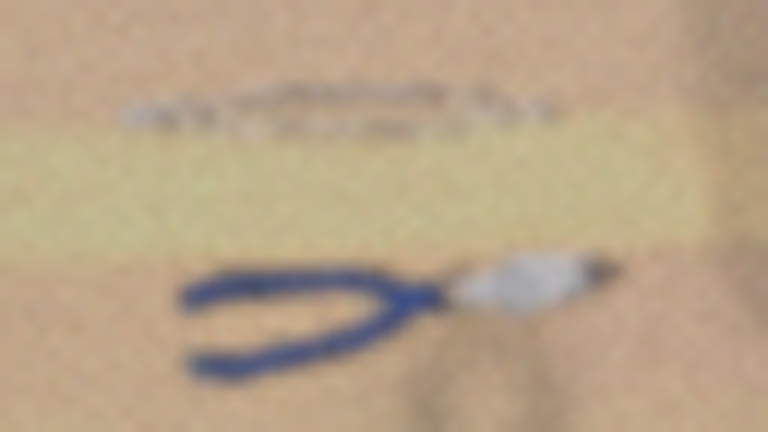

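The crops show the tweezers from (125,115) to (550,108) and the cutters with grips at left (185,330) and tip at (615,268). The bar's middle is at about (243,407) and the knob at (615,290). The gate dots are orange (585,138) and blue (687,136). I'll convert these to positions.

```bash
cat >> h.py <<'E'
def W(washer):  # washer = x,y,yaw -> func local->world
    x,y,a=washer; c,s=np.cos(a),np.sin(a)
    return lambda p: np.array([x+c*p[0]-s*p[1], y+s*p[0]+c*p[1], p[2]])
def gate(fore,side): # knob in washer frame
    v=np.array([np.tan(fore),-np.tan(side),1]);v/=np.linalg.norm(v); return np.array([0,-.22,.02])+.155*v
E
python3 - <<'E'
from h import *
c=load('top0')
A=lambda x,y:(215+(x+.5)/6-.5,168+(y+.5)/6-.5)
B=lambda x,y:(120+(x+.5)/12-.5,180+(y+.5)/12-.5)
print('twz',pz(c,*B(125,115),.005),pz(c,*B(550,108),.005))
print('cut',pz(c,*B(188,298),.005),pz(c,*B(195,365),.005),pz(c,*B(615,268),.005),px(c,*B(415,297)))
for n,p in dict(lid_bl=(60,47),lid_br=(413,40),lid_fl=(65,350),lid_fr=(418,345)).items(): print(n,pz(c,*A(*p),.096),px(c,*A(p[0]+(12 if p[0]<200 else -12),p[1]+(12 if p[1]<200 else -12))))
print('bar',pz(c,*A(157,410),.086),pz(c,*A(330,406),.086),px(c,*A(243,407)))
for n,p in dict(bl=(543,72),br=(719,68),fr=(725,312)).items(): print('pod',n,pz(c,*A(*p),.1),)
print('dots',pz(c,*A(585,138),.1),pz(c,*A(687,136),.1),'knob',pz(c,*A(615,290),.163),px(c,*A(615,290)))
E
```

```text
twz [0.60806866 0.34874042 0.005     ] [0.60642841 0.21956308 0.005     ]
cut [0.55267566 0.3300106  0.005     ] [0.53260342 0.32808956 0.005     ] [0.55813762 0.20065617 0.005     ] [0.55115385 0.26132364 0.00424619]
lid_bl [ 0.6384312  -0.00354501  0.096     ] [ 0.63142182 -0.01020236  0.09723968]
lid_br [ 0.6364614  -0.19962284  0.096     ] [ 0.6292705  -0.19243661  0.1040182 ]
lid_fl [ 0.47048719 -0.00245056  0.096     ] [ 0.47696843 -0.00942834  0.09783879]
lid_fr [ 0.46805235 -0.19705901  0.096     ] [ 0.47459407 -0.19098289  0.0881884 ]
bar [ 0.43564992 -0.05181235  0.086     ] [ 0.43536523 -0.14778836  0.086     ] [ 0.43610064 -0.0995929   0.0863927 ]
pod bl [ 0.6162522 -0.2704855  0.1      ]
pod br [ 0.61562773 -0.3674847   0.1       ]
pod fr [ 0.48148407 -0.36554788  0.1       ]
dots [ 0.57915033 -0.29229014  0.1       ] [ 0.57862375 -0.34839875  0.1       ] knob [ 0.49603735 -0.29771972  0.163     ] [ 0.49624044 -0.29567874  0.17900529]
```

Request:
send_rows([
  {"roll":-7,"jaw":0.4},
  {"roll":-7},
  {"roll":-7},
  {"roll":-7},
  {"roll":-7},
  {"roll":-7},
  {"roll":-7},
  {"roll":-7},
  {"roll":-7},
  {"roll":-3},
  {},
  {},
], force=15)

```text
invalid input at $.rows[0]: expected keys dx, dy, dz, roll, jaw
```

Request:
send_rows([
  {"dx":37,"dy":20},
  {"dx":37,"dy":20},
  {"dx":37,"dy":20},
  {"dx":37,"dy":20},
  {"dx":37,"dy":20},
  {"dx":37,"dy":20},
  {"dx":37,"dy":20},
  {"dx":37,"dy":20},
  {"dx":37,"dy":20},
  {"dx":37,"dy":20},
  {"dx":37,"dy":20},
  {},
])

```text
invalid input at $.rows[0]: expected keys dx, dy, dz, roll, jaw
```

Request:
send_rows([
  {"dx":0,"dy":0,"dz":0,"roll":-7,"jaw":0.4},
  {"dx":0,"dy":0,"dz":0,"roll":-7,"jaw":0.4},
  {"dx":0,"dy":0,"dz":0,"roll":-7,"jaw":0.4},
  {"dx":0,"dy":0,"dz":0,"roll":-7,"jaw":0.4},
  {"dx":0,"dy":0,"dz":0,"roll":-7,"jaw":0.4},
  {"dx":0,"dy":0,"dz":0,"roll":-7,"jaw":0.4},
  {"dx":0,"dy":0,"dz":0,"roll":-7,"jaw":0.4},
  {"dx":0,"dy":0,"dz":0,"roll":-7,"jaw":0.4},
  {"dx":0,"dy":0,"dz":0,"roll":-7,"jaw":0.4},
  {"dx":0,"dy":0,"dz":0,"roll":-3,"jaw":0.4},
  {"dx":0,"dy":0,"dz":0,"roll":0,"jaw":0.4},
], force=15)

```text
time_s: 1.02
ee_pos: [0.2176, -0.505, 0.1723]
eef_rot: [-3.141, -0.001, 1.561]
force: [0.2, 0.3, -0.0]
grip_width: 0.029
grip_force: 0.0
```

Request:
send_rows([
  {"dx":37,"dy":20,"dz":0,"roll":0,"jaw":0.4},
  {"dx":37,"dy":20,"dz":0,"roll":0,"jaw":0.4},
  {"dx":37,"dy":20,"dz":0,"roll":0,"jaw":0.4},
  {"dx":37,"dy":20,"dz":0,"roll":0,"jaw":0.4},
  {"dx":37,"dy":20,"dz":0,"roll":0,"jaw":0.4},
  {"dx":37,"dy":20,"dz":0,"roll":0,"jaw":0.4},
  {"dx":37,"dy":20,"dz":0,"roll":0,"jaw":0.4},
  {"dx":37,"dy":20,"dz":0,"roll":0,"jaw":0.4},
  {"dx":37,"dy":20,"dz":0,"roll":0,"jaw":0.4},
  {"dx":37,"dy":20,"dz":0,"roll":0,"jaw":0.4},
  {"dx":37,"dy":20,"dz":0,"roll":0,"jaw":0.4},
  {"dx":0,"dy":0,"dz":0,"roll":0,"jaw":0.4},
])

```text
time_s: 2.02
ee_pos: [0.4424, -0.0993, 0.1726]
eef_rot: [3.141, -0.001, 1.562]
force: [-0.4, -1.7, -0.1]
grip_width: 0.0282
grip_force: 0.0
```

```bash
python3 - <<'E'
from h import *
c=snap('wrist','w1'); 
P=[W((.55,-.1,-.011))(p) for p in [(-.114,0,.082),(-.114,.045,.082),(-.114,-.045,.082)]]
print(proj(c,P)); o=get_obs()['ee_pos']; print(proj(c,[o]))
E
```

```text
[[246.663473   186.6184736 ]
 [246.55801883 146.97633435]
 [246.76807823 223.43166933]]
[[251.44669264 216.39603446]]
```

View pics/w1.png

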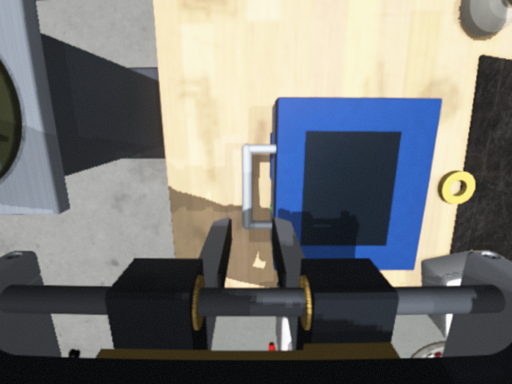

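The bar is at u≈246, v 145–228, which matches the prediction. I'll centre the gripper over it, go down and pinch.

Request:
send_rows([
  {"dx":0,"dy":-6.5,"dz":20,"roll":0,"jaw":0.4},
  {"dx":0,"dy":0,"dz":25,"roll":0,"jaw":0.4},
  {"dx":0,"dy":0,"dz":25,"roll":0,"jaw":0.4},
  {"dx":0,"dy":0,"dz":20,"roll":0,"jaw":0.4},
  {"dx":0,"dy":0,"dz":17,"roll":0,"jaw":0.4},
  {"dx":0,"dy":0,"dz":0,"roll":0,"jaw":0.4},
  {"dx":0,"dy":0,"dz":0,"roll":0,"jaw":1},
  {"dx":0,"dy":0,"dz":0,"roll":0,"jaw":1},
  {"dx":0,"dy":0,"dz":0,"roll":0,"jaw":1},
  {"dx":0,"dy":0,"dz":0,"roll":0,"jaw":1},
  {"dx":0,"dy":0,"dz":0,"roll":0,"jaw":1},
])

```text
time_s: 2.98
ee_pos: [0.4342, -0.1047, 0.0663]
eef_rot: [3.14, 0.0, 1.558]
force: [-0.1, -0.2, 0.7]
grip_width: 0.0009
grip_force: 0.0
```

```bash
python3 - <<'E'
import numpy as np
# arc increments from theta=0, tool frame mm: dy=+x world, dz=down, 12 steps each
R=.2024;ph=.0593
for t0,t1,n in ((0,.9,12),(.9,1.82,12)):
    t=np.linspace(t0,t1,n+1)+ph; x=-R*np.cos(t)*1e3; z=R*np.sin(t)*1e3
    print(np.round(np.c_[np.diff(x),-np.diff(z)],1).tolist())
E
```

```text
[[1.5, -15.1], [2.6, -15.0], [3.7, -14.7], [4.8, -14.4], [5.9, -14.0], [6.9, -13.5], [7.9, -13.0], [8.8, -12.3], [9.7, -11.6], [10.6, -10.9], [11.4, -10.1], [12.1, -9.2]]
[[13.0, -8.4], [13.6, -7.4], [14.2, -6.3], [14.6, -5.2], [15.0, -4.1], [15.2, -2.9], [15.4, -1.8], [15.5, -0.6], [15.5, 0.6], [15.4, 1.8], [15.2, 3.0], [15.0, 4.1]]
```

```bash
python3 - <<'E'
from h import *
c=snap('wrist','w2'); s=snap('side','s2')
f=s['frame'][150:250,190:290,::-1]
a=cv2.resize(c['frame'][100:300,150:350,::-1],(400,400)); b=cv2.resize(f,(400,400),interpolation=cv2.INTER_CUBIC)
cv2.imwrite('pics/w2b.png',np.hstack([a,b])); print(get_obs())
E
```

```text
{'time_s': 3.0833, 'qpos': array([-3.18408842e-01,  1.98799487e-01,  1.91864812e+00,  2.66775492e-05,
        1.02345021e+00, -3.06273179e-01]), 'joint_vel': array([ 0.00144477,  0.0041493 ,  0.00176413,  0.00095884, -0.00144806,
       -0.00064636]), 'tau': array([-4.90683771e-02, -4.21385086e+01, -3.01428008e+01,  5.53746836e-02,
        4.35986125e-02,  1.63575329e-03]), 'ee_pos': array([ 0.4341034 , -0.10454673,  0.06604687]), 'eef_rot': array([3.14092327e+00, 1.87771205e-04, 1.55864673e+00]), 'force': array([ 0.30041343,  0.09149298, -0.11990492]), 'moment': array([-0.08151531, -0.0780917 ,  0.02398972]), 'grip_force': 0.0, 'grip_width': 0.0006019382141804509}
```

View pics/w2b.png

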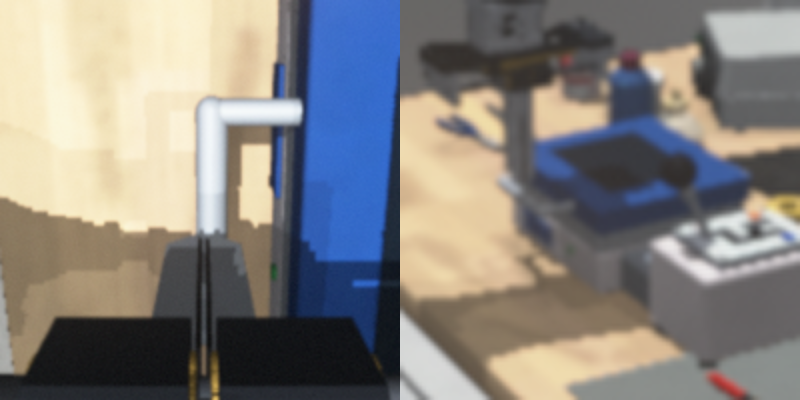

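```bash
python3 - <<'E'
from h import *
c=load('w2')
for u,v in ((255,160),(255,175),(255,190),(255,205),(255,212),(245,225),(262,225),(250,240),(262,240),(320,170),(280,156)): print((u,v),px(c,u,v).round(4))
w=load('w1')
for u,v in ((246,160),(246,186),(246,210),(247,220)): print('w1',px(w,u,v).round(4))
E
```

```text
(255, 160) [ 0.4362 -0.0574  0.0853]
(255, 175) [ 0.4361 -0.0682  0.086 ]
(255, 190) [ 0.436  -0.0794  0.0857]
(255, 205) [ 0.4359 -0.091   0.0854]
(255, 212) [ 0.4359 -0.0968  0.0847]
(245, 225) [ 0.429  -0.0952  0.1144]
(262, 225) [ 0.44   -0.0952  0.1146]
(250, 240) [ 0.4323 -0.0958  0.1357]
(262, 240) [ 0.439  -0.0942  0.1393]
(320, 170) [ 0.4807 -0.0635  0.0947]
(280, 156) [ 0.4541 -0.0549  0.0848]
w1 [ 0.4358 -0.0675  0.0863]
w1 [ 0.4353 -0.0971  0.0856]
w1 [ 0.4349 -0.1255  0.0862]
w1 [ 0.4359 -0.1379  0.086 ]
```

```bash
python3 - <<'E'
from h import *
c=load('w2')
for z in (.06,.066,.075,.085,.09,.1,.114): print(z,proj(c,[(.434,-.0955,z)]).round(1))
for v in range(210,226,2): print(v,[px(c,u,v).round(4).tolist() for u in (243,262)])
E
```

```text
0.06 [[252.3 200.8]]
0.066 [[252.3 202.9]]
0.075 [[252.4 206.4]]
0.085 [[252.5 210.5]]
0.09 [[252.5 212.8]]
0.1 [[252.6 217.5]]
0.114 [[252.7 225.1]]
210 [[0.424, -0.1239, 0.0004], [0.4412, -0.096, 0.0827]]
212 [[0.424, -0.1256, 0.002], [0.4412, -0.0973, 0.0835]]
214 [[0.4239, -0.1284, 0.0004], [0.4412, -0.0989, 0.0834]]
216 [[0.4239, -0.1303, 0.0018], [0.4412, -0.1007, 0.0829]]
218 [[0.4238, -0.1323, 0.0023], [0.4412, -0.1022, 0.0833]]
220 [[0.4275, -0.095, 0.1059], [0.4403, -0.095, 0.1062]]
222 [[0.4275, -0.0956, 0.1079], [0.4402, -0.0954, 0.1089]]
224 [[0.4277, -0.0949, 0.1133], [0.4401, -0.0953, 0.1129]]
```

```bash
python3 - <<'E'
from h import *
c=load('s2')
print(proj(c,[(.434,-.112,z) for z in (.066,.085,.1,.12,.14)]).round(1).tolist())
for v in range(176,206,2): print(v,[px(c,u,v).round(3).tolist() for u in (217,219,221)])
E
```

```text
[[220.8, 202.6], [220.7, 198.1], [220.6, 194.5], [220.4, 189.7], [220.3, 184.8]]
176 [[0.42, -0.114, 0.179], [0.431, -0.11, 0.176], [0.436, -0.116, 0.177]]
178 [[0.423, -0.108, 0.168], [0.429, -0.112, 0.168], [0.435, -0.116, 0.169]]
180 [[0.422, -0.11, 0.161], [0.429, -0.113, 0.161], [0.436, -0.116, 0.16]]
182 [[0.425, -0.101, 0.15], [0.427, -0.116, 0.154], [0.437, -0.112, 0.151]]
184 [[0.423, -0.105, 0.143], [0.427, -0.115, 0.146], [0.438, -0.11, 0.142]]
186 [[0.422, -0.108, 0.136], [0.426, -0.116, 0.138], [0.44, -0.106, 0.132]]
188 [[0.422, -0.108, 0.128], [0.428, -0.112, 0.128], [0.436, -0.113, 0.127]]
190 [[0.421, -0.108, 0.12], [0.426, -0.116, 0.122], [0.434, -0.118, 0.121]]
192 [[0.423, -0.104, 0.11], [0.427, -0.114, 0.113], [0.434, -0.117, 0.112]]
194 [[0.44, -0.067, 0.085], [0.451, -0.062, 0.081], [0.435, -0.114, 0.103]]
196 [[0.433, -0.081, 0.083], [0.439, -0.087, 0.084], [0.47, -0.042, 0.061]]
198 [[0.508, 0.078, 0.001], [0.432, -0.102, 0.083], [0.437, -0.108, 0.084]]
200 [[0.499, 0.059, 0.001], [0.471, -0.02, 0.036], [0.43, -0.122, 0.082]]
202 [[0.491, 0.043, -0.001], [0.472, -0.017, 0.026], [0.47, -0.039, 0.034]]
204 [[0.48, 0.019, 0.001], [0.472, -0.016, 0.016], [0.471, -0.038, 0.024]]
```

Both cameras put the real fingertips at z≈0.103 while the reported TCP is 0.066, so the fingers end about 37 mm above the stated TCP and shut above the bar. I'll open, go down about 38 mm more and check the fingertips again.

Request:
send_rows([
  {"dx":5,"dy":2,"dz":0,"roll":0,"jaw":0.4},
  {"dx":0,"dy":0,"dz":0,"roll":0,"jaw":0.4},
  {"dx":0,"dy":0,"dz":0,"roll":0,"jaw":0.4},
  {"dx":0,"dy":0,"dz":0,"roll":0,"jaw":0.4},
  {"dx":0,"dy":0,"dz":10,"roll":0,"jaw":0.4},
  {"dx":0,"dy":0,"dz":10,"roll":0,"jaw":0.4},
  {"dx":0,"dy":0,"dz":10,"roll":0,"jaw":0.4},
  {"dx":0,"dy":0,"dz":6,"roll":0,"jaw":0.4},
  {"dx":0,"dy":0,"dz":0,"roll":0,"jaw":0.4},
])

```text
time_s: 3.83
ee_pos: [0.435, -0.0993, 0.0278]
eef_rot: [-3.139, -0.001, 1.559]
force: [-0.4, -0.5, 0.0]
grip_width: 0.0283
grip_force: 0.0
```

```bash
python3 - <<'E'
from h import *
w=load('w1')
for v in range(212,236,3): print('w1',v,px(w,225,v).round(3),px(w,283,v).round(3))
c=snap('side','s3'); o=get_obs(); print(o['ee_pos'],o['force'],o['grip_width'])
p=proj(c,[(.436,-.108,.065)])[0]; print(p)
for v in range(int(p[1])-14,int(p[1])+6,2): print(v,[px(c,u,v).round(3).tolist() for u in range(int(p[0])-6,int(p[0])+8,2)])
E
```

```text
w1 212 [ 0.402 -0.157  0.002] [ 0.477 -0.125  0.095]
w1 215 [ 0.402 -0.162  0.002] [ 0.477 -0.129  0.094]
w1 218 [ 0.423 -0.09   0.208] [ 0.477 -0.133  0.095]
w1 221 [ 0.424 -0.09   0.214] [ 0.462 -0.09   0.215]
w1 224 [ 0.424 -0.089  0.22 ] [ 0.462 -0.09   0.219]
w1 227 [ 0.425 -0.09   0.224] [ 0.461 -0.089  0.226]
w1 230 [ 0.425 -0.089  0.231] [ 0.461 -0.089  0.231]
w1 233 [ 0.426 -0.089  0.236] [ 0.46  -0.089  0.236]
[ 0.43544347 -0.09937575  0.02871944] [-0.3134847  -0.95810468 -0.28492224] 0.02832461958922164
[220.79188394 202.4320732 ]
188 [[0.41, -0.107, 0.13], [0.416, -0.112, 0.13], [0.472, -0.011, 0.085], [0.467, -0.041, 0.097], [0.45, -0.093, 0.117], [0.448, -0.116, 0.126], [0.458, -0.112, 0.122]]
190 [[0.409, -0.107, 0.122], [0.417, -0.109, 0.121], [0.47, -0.014, 0.078], [0.471, -0.032, 0.084], [0.448, -0.097, 0.111], [0.453, -0.104, 0.112], [0.459, -0.11, 0.113]]
192 [[0.409, -0.106, 0.113], [0.416, -0.109, 0.113], [0.474, -0.005, 0.065], [0.472, -0.029, 0.074], [0.467, -0.057, 0.085], [0.45, -0.109, 0.106], [0.461, -0.106, 0.103]]
194 [[0.408, -0.109, 0.106], [0.417, -0.
[... 446 characters left out ...]
[0.458, -0.109, 0.079]]
200 [[0.409, -0.105, 0.08], [0.417, -0.106, 0.079], [0.471, -0.01, 0.032], [0.431, -0.111, 0.077], [0.434, -0.124, 0.082], [0.437, -0.135, 0.085], [0.456, -0.114, 0.074]]
202 [[0.478, 0.045, 0.001], [0.414, -0.111, 0.073], [0.472, -0.007, 0.022], [0.47, -0.03, 0.031], [0.472, -0.046, 0.036], [0.432, -0.144, 0.081], [0.438, -0.15, 0.082]]
204 [[0.469, 0.025, 0.001], [0.473, 0.015, 0.004], [0.481, 0.013, 0.003], [0.472, -0.026, 0.02], [0.467, -0.054, 0.031], [0.466, -0.075, 0.04], [0.473, -0.08, 0.04]]
206 [[0.463, 0.015, -0.003], [0.47, 0.009, -0.002], [0.478, 0.006, -0.003], [0.466, -0.037, 0.016], [0.469, -0.05, 0.021], [0.469, -0.069, 0.028], [0.469, -0.086, 0.034]]
```

The fingers now straddle the bar, at x 0.416 and 0.449 with tips at z≈0.07. I'll grip.

Request:
send_rows([
  {"dx":0,"dy":0,"dz":0,"roll":0,"jaw":1},
  {"dx":0,"dy":0,"dz":0,"roll":0,"jaw":1},
  {"dx":0,"dy":0,"dz":0,"roll":0,"jaw":1},
  {"dx":0,"dy":0,"dz":0,"roll":0,"jaw":1},
  {"dx":0,"dy":0,"dz":0,"roll":0,"jaw":1},
], force=20)

```text
time_s: 4.3
ee_pos: [0.4374, -0.0997, 0.0305]
eef_rot: [3.138, 0.001, 1.559]
force: [5.8, 1.5, -0.8]
grip_width: 0.0115
grip_force: 20.0
```

Request:
send_rows([
  {"dx":0,"dy":1.5,"dz":-15,"roll":0,"jaw":1},
  {"dx":0,"dy":2.6,"dz":-15,"roll":0,"jaw":1},
  {"dx":0,"dy":3.7,"dz":-14.7,"roll":0,"jaw":1},
  {"dx":0,"dy":4.8,"dz":-14.4,"roll":0,"jaw":1},
  {"dx":0,"dy":5.9,"dz":-14,"roll":0,"jaw":1},
  {"dx":0,"dy":6.9,"dz":-13.5,"roll":0,"jaw":1},
  {"dx":0,"dy":7.9,"dz":-13,"roll":0,"jaw":1},
  {"dx":0,"dy":8.8,"dz":-12.3,"roll":0,"jaw":1},
  {"dx":0,"dy":9.7,"dz":-11.6,"roll":0,"jaw":1},
  {"dx":0,"dy":10.6,"dz":-10.9,"roll":0,"jaw":1},
  {"dx":0,"dy":11.4,"dz":-10.1,"roll":0,"jaw":1},
  {"dx":0,"dy":12.1,"dz":-9.2,"roll":0,"jaw":1},
])

```text
time_s: 5.3
ee_pos: [0.5208, -0.1005, 0.1861]
eef_rot: [-3.14, 0.0, 1.559]
force: [-14.7, 1.5, 16.9]
grip_width: 0.0115
grip_force: 20.0
```

Request:
send_rows([
  {"dx":0,"dy":-2,"dz":-3,"roll":0,"jaw":1},
  {"dx":0,"dy":0,"dz":0,"roll":0,"jaw":1},
])

```text
time_s: 5.47
ee_pos: [0.5204, -0.1004, 0.1862]
eef_rot: [3.141, -0.0, 1.559]
force: [2.9, -0.3, -6.6]
grip_width: 0.0114
grip_force: 20.0
```

Request:
send_rows([
  {"dx":0,"dy":13,"dz":-8.4,"roll":0,"jaw":1},
  {"dx":0,"dy":13.6,"dz":-7.4,"roll":0,"jaw":1},
  {"dx":0,"dy":14.2,"dz":-6.3,"roll":0,"jaw":1},
  {"dx":0,"dy":14.6,"dz":-5.2,"roll":0,"jaw":1},
  {"dx":0,"dy":15,"dz":-4.1,"roll":0,"jaw":1},
  {"dx":0,"dy":15.2,"dz":-2.9,"roll":0,"jaw":1},
  {"dx":0,"dy":0,"dz":0,"roll":0,"jaw":1},
])

```text
time_s: 6.05
ee_pos: [0.6072, -0.1017, 0.2217]
eef_rot: [3.14, 0.0, 1.559]
force: [-2.1, -0.4, 8.6]
grip_width: 0.0112
grip_force: 20.0
```

Request:
send_rows([
  {"dx":0,"dy":15.4,"dz":-2.3,"roll":0,"jaw":1},
  {"dx":0,"dy":15.5,"dz":-0.6,"roll":0,"jaw":1},
  {"dx":0,"dy":15.5,"dz":0.3,"roll":0,"jaw":1},
  {"dx":0,"dy":15.4,"dz":1.8,"roll":0,"jaw":1},
  {"dx":0,"dy":15.2,"dz":3,"roll":0,"jaw":1},
  {"dx":0,"dy":0,"dz":0,"roll":0,"jaw":1},
])

```text
time_s: 6.55
ee_pos: [0.6839, -0.1023, 0.2178]
eef_rot: [3.141, -0.0, 1.559]
force: [0.4, 0.9, 0.7]
grip_width: 0.0114
grip_force: 20.0
```

Request:
send_rows([
  {"dx":0,"dy":15,"dz":4,"roll":0,"jaw":1},
  {"dx":0,"dy":12,"dz":4.2,"roll":0,"jaw":1},
  {"dx":0,"dy":0,"dz":0,"roll":0,"jaw":1},
])

```text
time_s: 6.8
ee_pos: [0.7107, -0.1025, 0.2096]
eef_rot: [3.141, -0.0, 1.559]
force: [1.1, 1.5, 1.7]
grip_width: 0.0113
grip_force: 20.0
```

Request:
send_rows([
  {"dx":0,"dy":0,"dz":0,"roll":0,"jaw":0.3},
  {"dx":0,"dy":0,"dz":0,"roll":0,"jaw":0.3},
  {"dx":0,"dy":0,"dz":0,"roll":0,"jaw":0.3},
  {"dx":0,"dy":0,"dz":0,"roll":0,"jaw":0.3},
  {"dx":0,"dy":0,"dz":-15,"roll":0,"jaw":0.3},
  {"dx":0,"dy":0,"dz":-20,"roll":0,"jaw":0.3},
  {"dx":0,"dy":0,"dz":-20,"roll":0,"jaw":0.3},
])

```text
time_s: 7.38
ee_pos: [0.709, -0.1029, 0.2659]
eef_rot: [-3.141, -0.0, 1.559]
force: [0.2, -0.8, -0.0]
grip_width: 0.0332
grip_force: 0.0
```

Request:
send_rows([
  {"dx":10,"dy":-10,"dz":0,"roll":0,"jaw":0.3},
  {"dx":30,"dy":-20,"dz":0,"roll":0,"jaw":0.3},
  {"dx":38,"dy":-20,"dz":0,"roll":0,"jaw":0.3},
  {"dx":38,"dy":-20,"dz":0,"roll":0,"jaw":0.3},
  {"dx":38,"dy":-20,"dz":0,"roll":0,"jaw":0.3},
  {"dx":38,"dy":-15,"dz":0,"roll":0,"jaw":0.3},
  {"dx":38,"dy":0,"dz":0,"roll":0,"jaw":0.3},
  {"dx":38,"dy":0,"dz":10,"roll":0,"jaw":0.3},
  {"dx":30,"dy":0,"dz":20,"roll":0,"jaw":0.3},
  {"dx":10,"dy":0,"dz":30,"roll":0,"jaw":0.3},
  {"dx":0,"dy":0,"dz":30,"roll":0,"jaw":0.3},
  {"dx":0,"dy":0,"dz":0,"roll":0,"jaw":0.3},
])

```text
time_s: 8.38
ee_pos: [0.6073, 0.2031, 0.1693]
eef_rot: [-3.133, 0.003, 1.56]
force: [-0.7, 0.8, -1.7]
grip_width: 0.033
grip_force: 0.0
```

```bash
python3 - <<'E'
from h import *
c=snap('wrist','w4'); print(get_obs()['ee_pos'])
cv2.imwrite('pics/w4b.png',cv2.resize(c['frame'][:,:,::-1],(800,600),interpolation=cv2.INTER_CUBIC))
print(proj(c,[(.6072,.284,.005),(.5505,.265,.005)])*800/512)
E
```

```text
[0.60850643 0.2027706  0.17308253]
[[394.53844056 178.51509755]
 [329.13080418 202.09651902]]
```

View pics/w4b.png

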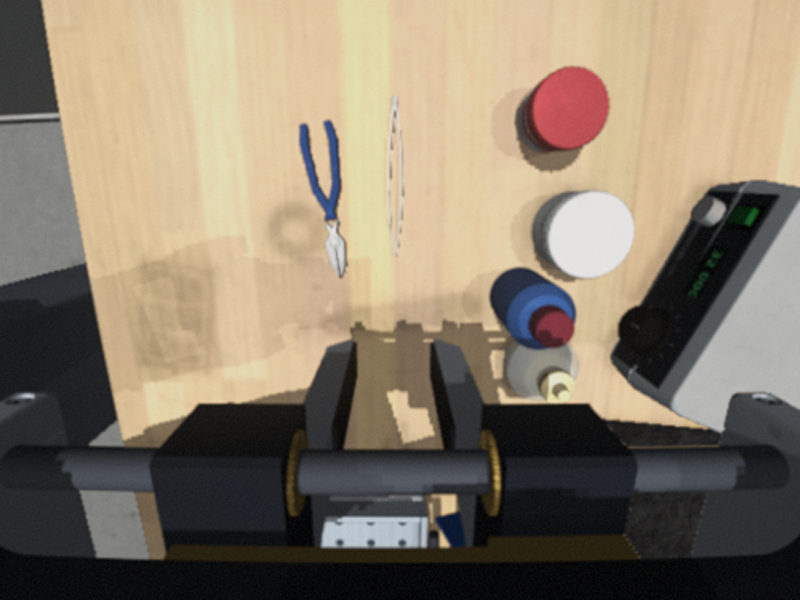

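The tweezers run from (396,97) to (395,255) and the cutters' middle is at about (329,200), so both match the prediction and neither has been knocked. I'll move over the tweezers and go down.

Request:
send_rows([
  {"dx":27,"dy":0,"dz":0,"roll":0,"jaw":0.3},
  {"dx":27,"dy":0,"dz":0,"roll":0,"jaw":0.3},
  {"dx":27,"dy":0,"dz":10,"roll":0,"jaw":0.3},
  {"dx":0,"dy":0,"dz":35,"roll":0,"jaw":0.3},
  {"dx":0,"dy":0,"dz":40,"roll":0,"jaw":0.3},
  {"dx":0,"dy":0,"dz":40,"roll":0,"jaw":0.3},
  {"dx":0,"dy":0,"dz":30,"roll":0,"jaw":0.3},
  {"dx":0,"dy":0,"dz":20,"roll":0,"jaw":0.3},
  {"dx":0,"dy":0,"dz":10,"roll":0,"jaw":0.3},
  {"dx":0,"dy":0,"dz":3,"roll":0,"jaw":0.3},
  {"dx":0,"dy":0,"dz":0,"roll":0,"jaw":0.3},
])

```text
time_s: 9.35
ee_pos: [0.6119, 0.284, -0.0111]
eef_rot: [3.14, -0.001, 1.558]
force: [-0.4, -0.2, 0.1]
grip_width: 0.0329
grip_force: 0.0
```

```bash
python3 - <<'E'
from h import *
c=snap('wrist','w5'); o=get_obs(); print(o['ee_pos'],o['force'])
# tip height from wrist: lowest v row of each finger
for u in range(215,300,6):
    for v in range(190,260,1):
        p=px(c,u,v)
        if p[2]>.012 and c['z_map'][v,u]>0: print(u,v,p.round(4)); break
E
```

```text
[ 0.61217502  0.28421123 -0.01041838] [-0.43052958 -0.11521837  1.01112139]
215 220 [0.5863 0.2939 0.0286]
221 218 [0.5899 0.2938 0.0245]
227 219 [0.5938 0.2923 0.0227]
275 225 [0.6273 0.2876 0.0234]
281 218 [0.6313 0.2933 0.0248]
287 220 [0.6349 0.2934 0.0291]
293 221 [0.6384 0.294  0.0326]
299 233 [0.6392 0.2936 0.0512]
```

Request:
send_rows([
  {"dx":0,"dy":-4,"dz":8,"roll":0,"jaw":0.3},
  {"dx":0,"dy":0,"dz":6,"roll":0,"jaw":0.3},
  {"dx":0,"dy":0,"dz":5,"roll":0,"jaw":0.3},
  {"dx":0,"dy":0,"dz":0,"roll":0,"jaw":0.3},
])

```text
time_s: 9.73
ee_pos: [0.6068, 0.2841, -0.0322]
eef_rot: [-3.141, 0.0, 1.559]
force: [-0.2, -0.3, 0.3]
grip_width: 0.0331
grip_force: 0.0
```

Request:
send_rows([
  {"dx":0,"dy":0,"dz":0,"roll":0,"jaw":1},
  {"dx":0,"dy":0,"dz":0,"roll":0,"jaw":1},
  {"dx":0,"dy":0,"dz":0,"roll":0,"jaw":1},
  {"dx":0,"dy":0,"dz":0,"roll":0,"jaw":1},
  {"dx":0,"dy":0,"dz":0,"roll":0,"jaw":1},
], force=15)

```text
time_s: 10.15
ee_pos: [0.6069, 0.2841, -0.0317]
eef_rot: [3.142, -0.0, 1.559]
force: [0.9, 0.4, -0.8]
grip_width: 0.0121
grip_force: 15.0
```

Request:
send_rows([
  {"dx":0,"dy":0,"dz":-15,"roll":0,"jaw":1},
  {"dx":0,"dy":0,"dz":-35,"roll":0,"jaw":1},
  {"dx":0,"dy":0,"dz":-40,"roll":0,"jaw":1},
  {"dx":0,"dy":0,"dz":-40,"roll":0,"jaw":1},
  {"dx":-39,"dy":-6,"dz":0,"roll":0,"jaw":1},
  {"dx":-39,"dy":-6,"dz":0,"roll":0,"jaw":1},
  {"dx":-39,"dy":-6,"dz":0,"roll":0,"jaw":1},
  {"dx":-39,"dy":-6,"dz":0,"roll":0,"jaw":1},
  {"dx":-39,"dy":-6,"dz":0,"roll":0,"jaw":1},
  {"dx":-39,"dy":-6,"dz":0,"roll":0,"jaw":1},
  {"dx":-39,"dy":-6,"dz":0,"roll":0,"jaw":1},
  {"dx":-39,"dy":-6,"dz":0,"roll":0,"jaw":1},
])

```text
time_s: 11.15
ee_pos: [0.5546, -0.0291, 0.0997]
eef_rot: [3.14, 0.0, 1.559]
force: [0.9, -0.5, -0.4]
grip_width: 0.0119
grip_force: 15.0
```

Request:
send_rows([
  {"dx":-27,"dy":-8,"dz":0,"roll":0,"jaw":1},
  {"dx":0,"dy":0,"dz":0,"roll":7,"jaw":1},
  {"dx":0,"dy":0,"dz":0,"roll":7,"jaw":1},
  {"dx":0,"dy":0,"dz":0,"roll":7,"jaw":1},
  {"dx":0,"dy":0,"dz":0,"roll":7,"jaw":1},
  {"dx":0,"dy":0,"dz":0,"roll":7,"jaw":1},
  {"dx":0,"dy":0,"dz":0,"roll":7,"jaw":1},
  {"dx":0,"dy":0,"dz":0,"roll":7,"jaw":1},
  {"dx":0,"dy":0,"dz":0,"roll":7,"jaw":1},
  {"dx":0,"dy":0,"dz":0,"roll":7,"jaw":1},
  {"dx":0,"dy":0,"dz":0,"roll":7,"jaw":1},
  {"dx":0,"dy":0,"dz":0,"roll":7,"jaw":1},
])

```text
time_s: 12.15
ee_pos: [0.5469, -0.0543, 0.0995]
eef_rot: [3.141, -0.001, 0.209]
force: [0.8, -0.6, 0.1]
grip_width: 0.0122
grip_force: 15.0
```

Request:
send_rows([
  {"dx":0,"dy":0,"dz":0,"roll":7,"jaw":1},
  {"dx":0,"dy":0,"dz":0,"roll":6,"jaw":1},
  {"dx":0,"dy":0,"dz":0,"roll":0,"jaw":1},
])

```text
time_s: 12.4
ee_pos: [0.547, -0.0543, 0.0994]
eef_rot: [3.141, -0.001, -0.017]
force: [0.0, 0.3, -0.8]
grip_width: 0.0123
grip_force: 15.0
```

```bash
python3 - <<'E'
from h import *
c=snap('wrist','w6'); o=get_obs(); print(o['ee_pos'],o['eef_rot'],o['grip_width'])
cv2.imwrite('pics/w6b.png',cv2.resize(c['frame'][:,:,::-1],(800,600),interpolation=cv2.INTER_CUBIC))
w=W((.55,-.1,-.011)); 
print(proj(c,[w(p) for p in [(-.076,.092,.07),(-.076,-.092,.07),(.076,.092,.07),(.076,-.092,.07)]])*800/512)
E
```

```text
[ 0.54695975 -0.05426025  0.09922627] [ 3.14145312e+00 -9.58520764e-04 -1.02764779e-02] 0.011987503069679996
[[321.60369812 423.88098155]
 [607.6520519  421.09512153]
 [307.94517113 176.37792117]
 [641.27179216 175.72468364]]
```

View pics/w6b.png

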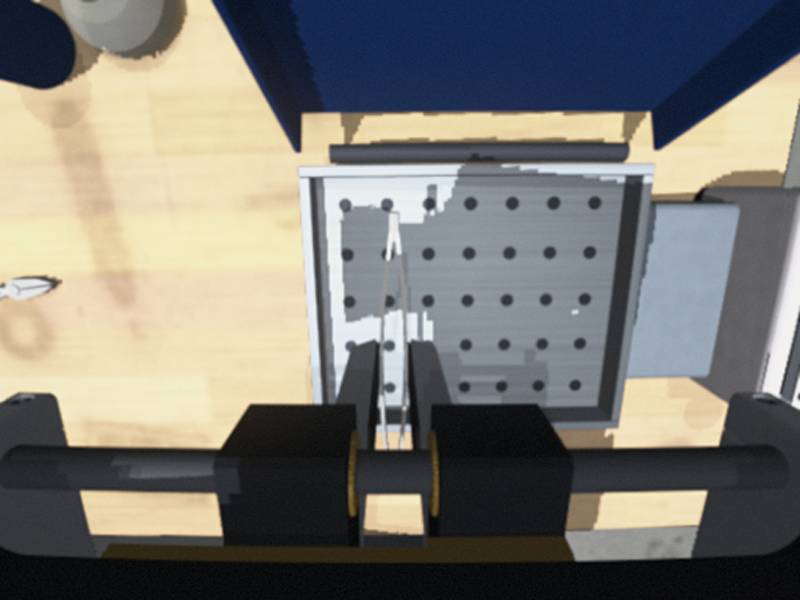

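The tweezers are held along the basket's x axis and the rim matches the prediction. I'll lower and release them.

Request:
send_rows([
  {"dx":3,"dy":0,"dz":20,"roll":0,"jaw":1},
  {"dx":0,"dy":0,"dz":25,"roll":0,"jaw":1},
  {"dx":0,"dy":0,"dz":18,"roll":0,"jaw":1},
  {"dx":0,"dy":0,"dz":8,"roll":0,"jaw":1},
  {"dx":0,"dy":0,"dz":5,"roll":0,"jaw":1},
  {"dx":0,"dy":0,"dz":3,"roll":0,"jaw":1},
  {"dx":0,"dy":0,"dz":0,"roll":0,"jaw":1},
])

```text
time_s: 13.03
ee_pos: [0.5501, -0.0543, 0.0197]
eef_rot: [3.142, -0.001, -0.011]
force: [0.5, 0.3, -0.6]
grip_width: 0.0125
grip_force: 15.0
```

Request:
send_rows([
  {"dx":0,"dy":0,"dz":1.5,"roll":0,"jaw":1},
  {"dx":0,"dy":0,"dz":0,"roll":0,"jaw":0.5},
  {"dx":0,"dy":0,"dz":0,"roll":0,"jaw":0.5},
  {"dx":0,"dy":0,"dz":0,"roll":0,"jaw":0.5},
  {"dx":0,"dy":0,"dz":-10,"roll":0,"jaw":0.5},
  {"dx":0,"dy":0,"dz":-30,"roll":0,"jaw":0.5},
  {"dx":0,"dy":0,"dz":-40,"roll":0,"jaw":0.5},
  {"dx":0,"dy":0,"dz":-40,"roll":0,"jaw":0},
  {"dx":0,"dy":0,"dz":0,"roll":-7,"jaw":0},
  {"dx":0,"dy":0,"dz":0,"roll":-7,"jaw":0},
  {"dx":0,"dy":0,"dz":0,"roll":-7,"jaw":0},
  {"dx":0,"dy":0,"dz":0,"roll":-7,"jaw":0},
])

```text
time_s: 14.03
ee_pos: [0.5499, -0.0543, 0.139]
eef_rot: [3.141, -0.001, 0.483]
force: [-0.0, -0.5, 0.5]
grip_width: 0.0465
grip_force: 0.0
```

Request:
send_rows([
  {"dx":0,"dy":0,"dz":0,"roll":-7,"jaw":0},
  {"dx":0,"dy":0,"dz":0,"roll":-7,"jaw":0},
  {"dx":0,"dy":0,"dz":0,"roll":-7,"jaw":0},
  {"dx":0,"dy":0,"dz":0,"roll":-7,"jaw":0},
  {"dx":0,"dy":0,"dz":0,"roll":-7,"jaw":0},
  {"dx":0,"dy":0,"dz":0,"roll":-7,"jaw":0},
  {"dx":0,"dy":0,"dz":0,"roll":-7,"jaw":0},
  {"dx":0,"dy":0,"dz":0,"roll":-7,"jaw":0},
  {"dx":0,"dy":0,"dz":0,"roll":-6,"jaw":0},
  {"dx":0,"dy":0,"dz":0,"roll":0,"jaw":0},
])

```text
time_s: 14.87
ee_pos: [0.5499, -0.0543, 0.1387]
eef_rot: [3.141, 0.0, 1.564]
force: [-0.2, -0.7, -0.7]
grip_width: 0.0471
grip_force: 0.0
```

Request:
send_rows([
  {"dx":37,"dy":0,"dz":0,"roll":0,"jaw":0},
  {"dx":37,"dy":0,"dz":0,"roll":0,"jaw":0},
  {"dx":37,"dy":0,"dz":0,"roll":0,"jaw":0},
  {"dx":37,"dy":0,"dz":0,"roll":0,"jaw":0},
  {"dx":37,"dy":0,"dz":0,"roll":0,"jaw":0},
  {"dx":37,"dy":0,"dz":0,"roll":0,"jaw":0},
  {"dx":0,"dy":0,"dz":0,"roll":0,"jaw":0},
])

```text
time_s: 15.45
ee_pos: [0.5519, 0.173, 0.1383]
eef_rot: [3.141, -0.001, 1.559]
force: [-1.1, -0.1, 0.0]
grip_width: 0.0465
grip_force: 0.0
```

```bash
python3 - <<'E'
from h import *
c=snap('wrist','w7'); t=snap('top','t7'); o=get_obs(); print(o['ee_pos'],o['eef_rot'],o['grip_width'])
a=cv2.resize(c['frame'][:,:,::-1],(800,600),interpolation=cv2.INTER_CUBIC)
b=cv2.resize(t['frame'][160:250,215:305,::-1],(200,200),interpolation=cv2.INTER_CUBIC)
a[400:600,300:500]=b
cv2.imwrite('pics/w7b.png',a)
print(proj(c,[(.5505,.265,.005)])*800/512)
E
```

```text
[0.55224674 0.16872925 0.13807878] [3.14147681e+00 5.36513874e-05 1.55781987e+00] 0.046885926478909726
[[390.809752   163.96504671]]
```

View pics/w7b.png

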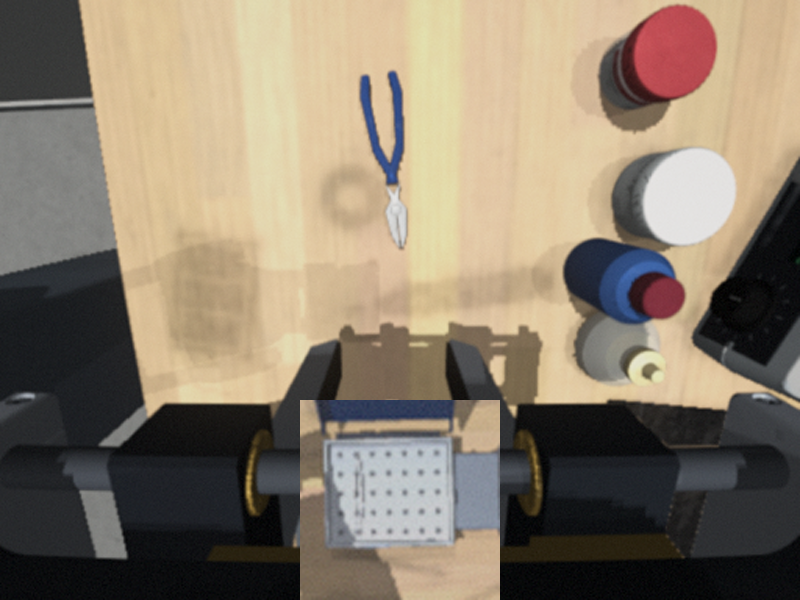

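The cutters haven't moved: grips at (365,75) and (393,72), tip at (402,247). The tweezers lie in the basket in the inset. I'll grasp the cutters at 97° yaw.

Request:
send_rows([
  {"dx":32,"dy":-1,"dz":0,"roll":0,"jaw":-0.1},
  {"dx":32,"dy":-1,"dz":0,"roll":0,"jaw":-0.1},
  {"dx":32,"dy":0,"dz":0,"roll":0,"jaw":-0.1},
  {"dx":0,"dy":0,"dz":20,"roll":-7,"jaw":-0.1},
  {"dx":0,"dy":0,"dz":40,"roll":0,"jaw":-0.1},
  {"dx":0,"dy":0,"dz":40,"roll":0,"jaw":-0.1},
  {"dx":0,"dy":0,"dz":30,"roll":0,"jaw":-0.1},
  {"dx":0,"dy":0,"dz":20,"roll":0,"jaw":-0.1},
  {"dx":0,"dy":0,"dz":10,"roll":0,"jaw":-0.1},
  {"dx":0,"dy":0,"dz":5,"roll":0,"jaw":-0.1},
  {"dx":0,"dy":0,"dz":3,"roll":0,"jaw":-0.1},
  {"dx":0,"dy":0,"dz":0,"roll":0,"jaw":-0.1},
])

```text
time_s: 16.55
ee_pos: [0.5523, 0.2635, -0.0294]
eef_rot: [3.14, -0.0, 1.68]
force: [-0.2, -0.4, -0.3]
grip_width: 0.0519
grip_force: 0.0
```

Request:
send_rows([
  {"dx":0,"dy":0,"dz":1.5,"roll":0,"jaw":1},
  {"dx":0,"dy":0,"dz":0,"roll":0,"jaw":1},
  {"dx":0,"dy":0,"dz":0,"roll":0,"jaw":1},
  {"dx":0,"dy":0,"dz":0,"roll":0,"jaw":1},
  {"dx":0,"dy":0,"dz":0,"roll":0,"jaw":1},
], force=20)

```text
time_s: 16.97
ee_pos: [0.5518, 0.2638, -0.0314]
eef_rot: [3.141, -0.0, 1.681]
force: [-1.4, -0.1, 0.9]
grip_width: 0.0217
grip_force: 0.5
```

Request:
send_rows([
  {"dx":0,"dy":0,"dz":0,"roll":0,"jaw":1},
  {"dx":0,"dy":0,"dz":0,"roll":0,"jaw":1},
  {"dx":0,"dy":0,"dz":0,"roll":0,"jaw":1},
])

```text
time_s: 17.22
ee_pos: [0.5517, 0.2639, -0.0315]
eef_rot: [3.141, -0.0, 1.681]
force: [-1.6, 0.8, 2.2]
grip_width: 0.0177
grip_force: 18.0
```

Request:
send_rows([
  {"dx":0,"dy":0,"dz":-15,"roll":0,"jaw":1},
  {"dx":0,"dy":0,"dz":-35,"roll":0,"jaw":1},
  {"dx":0,"dy":0,"dz":-40,"roll":0,"jaw":1},
  {"dx":0,"dy":0,"dz":-40,"roll":7,"jaw":1},
  {"dx":0,"dy":0,"dz":0,"roll":0,"jaw":1},
])

```text
time_s: 17.63
ee_pos: [0.5547, 0.2649, 0.1064]
eef_rot: [3.131, -0.004, 1.551]
force: [1.1, 0.1, -0.4]
grip_width: 0.0183
grip_force: 18.3
```

Request:
send_rows([
  {"dx":-36,"dy":0,"dz":0,"roll":0,"jaw":1},
  {"dx":-36,"dy":0,"dz":0,"roll":0,"jaw":1},
  {"dx":-36,"dy":0,"dz":0,"roll":0,"jaw":1},
  {"dx":-36,"dy":0,"dz":0,"roll":0,"jaw":1},
  {"dx":-36,"dy":0,"dz":0,"roll":0,"jaw":1},
  {"dx":-36,"dy":0,"dz":0,"roll":0,"jaw":1},
  {"dx":-36,"dy":0,"dz":0,"roll":0,"jaw":1},
  {"dx":-36,"dy":0,"dz":0,"roll":0,"jaw":1},
  {"dx":-36,"dy":0,"dz":0,"roll":0,"jaw":1},
  {"dx":-36,"dy":0,"dz":0,"roll":0,"jaw":1},
  {"dx":-34,"dy":0,"dz":0,"roll":0,"jaw":1},
  {"dx":0,"dy":0,"dz":0,"roll":0,"jaw":1},
])

```text
time_s: 18.63
ee_pos: [0.5464, -0.1353, 0.0978]
eef_rot: [-3.141, 0.001, 1.555]
force: [-0.1, -0.3, -0.1]
grip_width: 0.0179
grip_force: 18.3
```

Request:
send_rows([
  {"dx":0,"dy":0,"dz":0,"roll":7,"jaw":1},
  {"dx":0,"dy":0,"dz":0,"roll":7,"jaw":1},
  {"dx":0,"dy":0,"dz":0,"roll":7,"jaw":1},
  {"dx":0,"dy":0,"dz":0,"roll":7,"jaw":1},
  {"dx":0,"dy":0,"dz":0,"roll":7,"jaw":1},
  {"dx":0,"dy":0,"dz":0,"roll":7,"jaw":1},
  {"dx":0,"dy":0,"dz":0,"roll":7,"jaw":1},
  {"dx":0,"dy":0,"dz":0,"roll":7,"jaw":1},
  {"dx":0,"dy":0,"dz":0,"roll":7,"jaw":1},
  {"dx":0,"dy":0,"dz":0,"roll":7,"jaw":1},
  {"dx":0,"dy":0,"dz":0,"roll":7,"jaw":1},
  {"dx":0,"dy":0,"dz":0,"roll":7,"jaw":1},
])

```text
time_s: 19.63
ee_pos: [0.5468, -0.13, 0.0978]
eef_rot: [-3.142, 0.0, 0.087]
force: [-0.4, -0.6, -1.5]
grip_width: 0.0179
grip_force: 18.3
```

Request:
send_rows([
  {"dx":0,"dy":0,"dz":0,"roll":6,"jaw":1},
  {"dx":0,"dy":0,"dz":0,"roll":0,"jaw":1},
])

```text
time_s: 19.8
ee_pos: [0.5468, -0.1301, 0.0979]
eef_rot: [-3.142, 0.0, -0.017]
force: [-0.2, 0.1, -0.4]
grip_width: 0.0178
grip_force: 18.3
```

```bash
python3 - <<'E'
from h import *
c=snap('wrist','w8'); o=get_obs(); print(o['ee_pos'],o['eef_rot'],o['grip_width'])
cv2.imwrite('pics/w8b.png',cv2.resize(c['frame'][:,:,::-1],(800,600),interpolation=cv2.INTER_CUBIC))
E
```

```text
[ 0.54678136 -0.13009481  0.09790343] [-3.14153686e+00  4.22299706e-04 -1.01082156e-02] 0.01783877047267742
```

View pics/w8b.png

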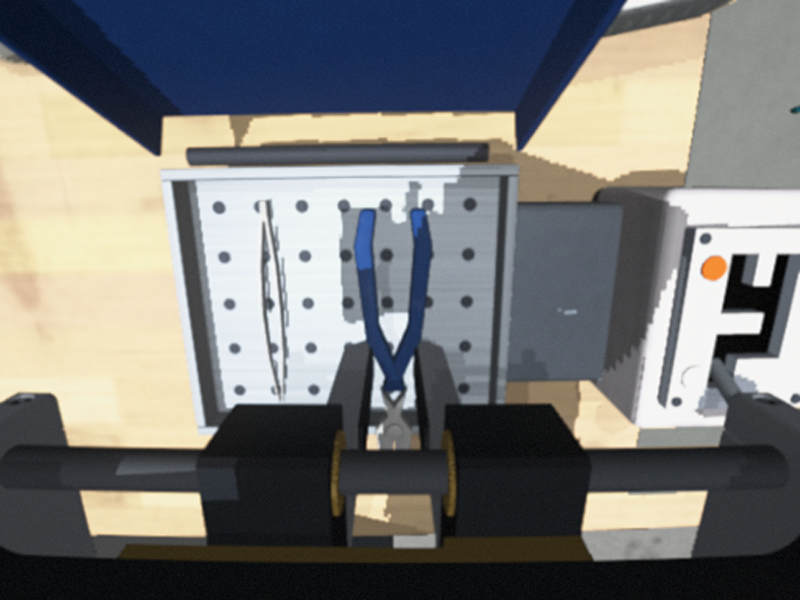

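The cutters hang along x, with the grips at (367,212) and (418,212), clear of the tweezers at (265–285, 200–400). I'll lower and release them.

Request:
send_rows([
  {"dx":2,"dy":0,"dz":20,"roll":0,"jaw":1},
  {"dx":0,"dy":0,"dz":25,"roll":0,"jaw":1},
  {"dx":0,"dy":0,"dz":18,"roll":0,"jaw":1},
  {"dx":0,"dy":0,"dz":8,"roll":0,"jaw":1},
  {"dx":0,"dy":0,"dz":5,"roll":0,"jaw":1},
  {"dx":0,"dy":0,"dz":2.5,"roll":0,"jaw":1},
  {"dx":0,"dy":0,"dz":0,"roll":0,"jaw":1},
])

```text
time_s: 20.43
ee_pos: [0.5492, -0.1303, 0.0201]
eef_rot: [3.141, -0.001, -0.011]
force: [-1.0, 0.2, -0.6]
grip_width: 0.0176
grip_force: 18.3
```

Request:
send_rows([
  {"dx":0,"dy":0,"dz":1,"roll":0,"jaw":0.3},
  {"dx":0,"dy":0,"dz":0,"roll":0,"jaw":0.3},
  {"dx":0,"dy":0,"dz":0,"roll":0,"jaw":0.3},
  {"dx":0,"dy":0,"dz":0,"roll":0,"jaw":0.3},
  {"dx":0,"dy":0,"dz":-10,"roll":0,"jaw":0.3},
  {"dx":0,"dy":0,"dz":-30,"roll":0,"jaw":0.3},
  {"dx":0,"dy":0,"dz":-40,"roll":0,"jaw":0.3},
  {"dx":0,"dy":0,"dz":-40,"roll":0,"jaw":0.3},
  {"dx":0,"dy":0,"dz":-40,"roll":0,"jaw":0.3},
  {"dx":0,"dy":0,"dz":0,"roll":0,"jaw":0.3},
])

```text
time_s: 21.27
ee_pos: [0.5515, -0.131, 0.188]
eef_rot: [3.138, -0.012, -0.012]
force: [0.7, 0.6, 0.3]
grip_width: 0.033
grip_force: 0.0
```

```bash
python3 - <<'E'
from h import *
c=snap('wrist','w9'); t=snap('top','t9'); o=get_obs(); print(o['ee_pos'],o['eef_rot'],o['grip_width'])
a=cv2.resize(c['frame'][:,:,::-1],(800,600),interpolation=cv2.INTER_CUBIC)
b=cv2.resize(t['frame'][150:240,100:200,::-1],(400,360),interpolation=cv2.INTER_CUBIC)[:200]
a[400:600,200:600]=b
cv2.imwrite('pics/w9b.png',a)
E
```

```text
[ 0.5494418  -0.13044741  0.18094161] [ 3.14053703 -0.00357724 -0.01205335] 0.03287826542110894
```

View pics/w9b.png

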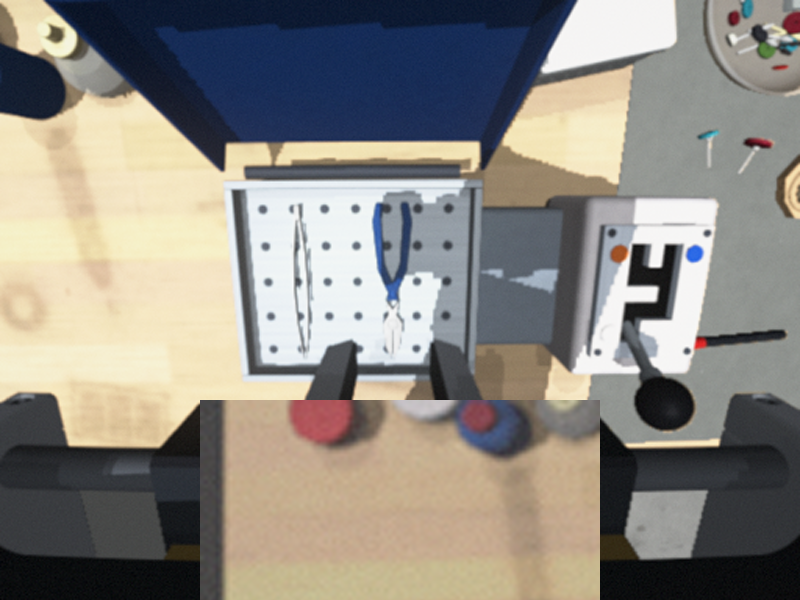

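Both instruments lie flat and apart: tweezers at (300,280), cutters at (392,280). The left of the bench is clear. Now I'll go back to the bar.

Request:
send_rows([
  {"dx":0,"dy":0,"dz":-30,"roll":-7,"jaw":0.3},
  {"dx":0,"dy":0,"dz":-30,"roll":-7,"jaw":0.3},
  {"dx":0,"dy":0,"dz":-30,"roll":-7,"jaw":0.3},
  {"dx":0,"dy":0,"dz":0,"roll":-7,"jaw":0.3},
  {"dx":0,"dy":0,"dz":0,"roll":-7,"jaw":0.3},
  {"dx":0,"dy":0,"dz":0,"roll":-7,"jaw":0.3},
  {"dx":0,"dy":0,"dz":0,"roll":-7,"jaw":0.3},
  {"dx":0,"dy":0,"dz":0,"roll":-7,"jaw":0.3},
  {"dx":0,"dy":0,"dz":0,"roll":-7,"jaw":0.3},
  {"dx":0,"dy":0,"dz":0,"roll":-7,"jaw":0.3},
  {"dx":0,"dy":0,"dz":0,"roll":-7,"jaw":0.3},
  {"dx":0,"dy":0,"dz":0,"roll":-7,"jaw":0.3},
])

```text
time_s: 22.37
ee_pos: [0.5485, -0.1301, 0.2675]
eef_rot: [-3.139, -0.0, 1.46]
force: [-0.8, -0.7, 0.2]
grip_width: 0.0326
grip_force: 0.0
```

Request:
send_rows([
  {"dx":0,"dy":0,"dz":0,"roll":-6,"jaw":0.3},
  {"dx":7,"dy":30,"dz":0,"roll":0,"jaw":0.3},
  {"dx":7,"dy":30,"dz":0,"roll":0,"jaw":0.3},
  {"dx":7,"dy":30,"dz":0,"roll":0,"jaw":0.3},
  {"dx":7,"dy":30,"dz":0,"roll":0,"jaw":0.3},
  {"dx":0,"dy":20,"dz":0,"roll":0,"jaw":0.3},
  {"dx":0,"dy":0,"dz":0,"roll":0,"jaw":0.3},
  {"dx":0,"dy":0,"dz":0,"roll":0,"jaw":0.3},
])

```text
time_s: 23.03
ee_pos: [0.6892, -0.1038, 0.2662]
eef_rot: [-3.138, -0.001, 1.559]
force: [-1.6, -0.3, 0.0]
grip_width: 0.0324
grip_force: 0.0
```

```bash
python3 - <<'E'
from h import *
c=snap('wrist','w10'); o=get_obs(); print(o['ee_pos'],o['eef_rot'],o['grip_width'])
# bar points: z>0.22 & forward of fingers (y>-.085)
for v in range(100,226,8):
    P=[(u,px(c,u,v)) for u in range(150,400,2) if c['z_map'][v,u]>0]
    P=[(u,p) for u,p in P if .2<p[2]<.28 and p[1]>-.16]
    if P: print(v,P[0][0],P[-1][0],P[0][1].round(3),P[-1][1].round(3))
E
```

```text
[ 0.68876756 -0.10398358  0.26725784] [-3.13925747e+00 -3.85130947e-04  1.55871664e+00] 0.033125530531353746
100 258 398 [ 0.695 -0.012  0.23 ] [ 0.807 -0.014  0.25 ]
108 258 398 [ 0.695 -0.019  0.23 ] [ 0.809 -0.02   0.248]
116 258 398 [ 0.695 -0.026  0.231] [ 0.809 -0.027  0.249]
124 258 398 [ 0.695 -0.033  0.231] [ 0.81  -0.033  0.249]
132 258 398 [ 0.695 -0.04   0.231] [ 0.811 -0.04   0.249]
140 258 398 [ 0.695 -0.046  0.232] [ 0.811 -0.046  0.25 ]
148 258 398 [ 0.695 -0.054  0.23 ] [ 0.813 -0.053  0.249]
156 258 398 [ 0.695 -0.061  0.23 ] [ 0.813 -0.06   0.249]
164 258 398 [ 0.694 -0.068  0.232] [ 0.813 -0.066  0.25 ]
172 258 398 [ 0.694 -0.076  0.231] [ 0.814 -0.073  0.251]
180 258 398 [ 0.694 -0.083  0.232] [ 0.816 -0.08   0.25 ]
188 258 398 [ 0.694 -0.091  0.23 ] [ 0.816 -0.087  0.25 ]
196 258 398 [ 0.694 -0.099  0.231] [ 0.818 -0.095  0.248]
204 258 398 [ 0.694 -0.107  0.23 ] [ 0.818 -0.102  0.25 ]
212 258 398 [ 0.694 -0.115  0.23 ] [ 0.82  -0.11   0.248]
220 258 398 [ 0.694 -0.123  0.231] [ 0.82  -0.117  0.25 ]
```

```bash
python3 - <<'E'
from h import *
c=load('w10')
for v in (150,180,200):
    print(v,[(u,px(c,u,v).round(3).tolist()) for u in range(254,310,3)])
E
```

```text
150 [(254, [0.691, -0.064, 0.157]), (257, [0.695, -0.063, 0.164]), (260, [0.696, -0.055, 0.231]), (263, [0.699, -0.056, 0.231]), (266, [0.702, -0.056, 0.23]), (269, [0.704, -0.055, 0.237]), (272, [0.706, -0.054, 0.242]), (275, [0.709, -0.054, 0.246]), (278, [0.711, -0.053, 0.251]), (281, [0.713, -0.053, 0.255]), (284, [0.715, -0.053, 0.259]), (287, [0.717, -0.052, 0.261]), (290, [0.72, -0.053, 0.26]), (293, [0.76, -0.081, 0.004]), (296, [0.765, -0.081, 0.005]), (299, [0.77, -0.082, 0.003]), (302, [0.775, -0.082, 0.004]), (305, [0.78, -0.082, 0.004]), (308, [0.785, -0.082, 0.005])]
180 [(254, [0.691, -0.1, 0.154]), (257, [0.694, -0.098, 0.165]), (260, [0.696, -0.083, 0.23]), (263, [0.699, -0.084, 0.23]), (266, [0.702, -0.084, 0.228]), (269, [0.705, -0.084, 0.228]), (272, [0.708, -0.085, 0.226]), (275, [0.711, -0.084, 0.226]), (278, [0.71, -0.077, 0.26]), (281, [0.713, -0.077, 0.262]), (284, [0.715, -0.076, 0.264]), (287, [0.717, -0.076, 0.265]), (290, [0.72, -0.076, 0.263]), (293, [0.76, -0.133, 0.012]), (296, [0.766, -0.134, 0.004]), (299, [0.771, -0.134, 0.006]), (302, [0.777, -0.134, 0.005]), (305, [0.782, -0.134, 0.005]), (308, [0.788, -0.135, 0.003])]
200 [(254, [0.691, -0.126, 0.154]), (257, [0.694, -0.122, 0.166]), (260, [0.696, -0.103, 0.23]), (263, [0.699, -0.103, 0.23]), (266, [0.702, -0.103, 0.23]), (269, [0.705, -0.104, 0.228]), (272, [0.708, -0.104, 0.227]), (275, [0.711, -0.104, 0.227]), (278, [0.71, -0.094, 0.26]), (281, [0.713, -0.093, 0.262]), (284, [0.715, -0.093, 0.265]), (287, [0.717, -0.093, 0.264]), (290, [0.72, -0.094, 0.262]), (293, [0.762, -0.172, 0.004]), (296, [0.767, -0.172, 0.004]), (299, [0.773, -0.171, 0.006]), (302, [0.778, -0.172, 0.004]), (305, [0.784, -0.172, 0.004]), (308, [0.789, -0.172, 0.004])]
```

Request:
send_rows([
  {"dx":0,"dy":14,"dz":0,"roll":0,"jaw":0.3},
  {"dx":0,"dy":13,"dz":0,"roll":0,"jaw":0.3},
  {"dx":0,"dy":0,"dz":15,"roll":0,"jaw":0.3},
  {"dx":0,"dy":0,"dz":20,"roll":0,"jaw":0.3},
  {"dx":0,"dy":0,"dz":14,"roll":0,"jaw":0.3},
  {"dx":0,"dy":0,"dz":10,"roll":0,"jaw":0.3},
  {"dx":0,"dy":0,"dz":0,"roll":0,"jaw":0.3},
  {"dx":0,"dy":0,"dz":0,"roll":0,"jaw":1},
  {"dx":0,"dy":0,"dz":0,"roll":0,"jaw":1},
  {"dx":0,"dy":0,"dz":0,"roll":0,"jaw":1},
  {"dx":0,"dy":0,"dz":0,"roll":0,"jaw":1},
  {"dx":0,"dy":0,"dz":0,"roll":0,"jaw":1},
], force=20)

```text
time_s: 24.08
ee_pos: [0.7166, -0.1044, 0.2108]
eef_rot: [3.14, 0.0, 1.559]
force: [2.2, -0.6, 4.2]
grip_width: 0.0117
grip_force: 20.0
```

```bash
python3 - <<'E'
import numpy as np
R=.2024;ph=.0593
t=np.linspace(1.9,0,31)+ph; x=-R*np.cos(t)*1e3; z=R*np.sin(t)*1e3
d=np.c_[np.diff(x),-np.diff(z)]
for i in range(0,30,6): print(np.round(d[i:i+6],1).tolist(), np.round([x[i+6]-x[0],z[i+6]-z[0]],1))
E
```

```text
[[-12.0, -4.5], [-12.3, -3.7], [-12.5, -2.9], [-12.6, -2.1], [-12.7, -1.3], [-12.8, -0.5]] [-74.9  15.1]
[[-12.8, 0.3], [-12.8, 1.1], [-12.7, 1.9], [-12.5, 2.7], [-12.3, 3.5], [-12.1, 4.3]] [-150.1    1.3]
[[-11.8, 5.0], [-11.4, 5.8], [-11.1, 6.5], [-10.6, 7.2], [-10.2, 7.8], [-9.6, 8.4]] [-214.9  -39.4]
[[-9.1, 9.0], [-8.5, 9.6], [-7.9, 10.1], [-7.2, 10.6], [-6.5, 11.0], [-5.8, 11.4]] [-259.9 -101.2]
[[-5.1, 11.8], [-4.3, 12.1], [-3.6, 12.3], [-2.8, 12.5], [-2.0, 12.7], [-1.2, 12.8]] [-278.7 -175.3]
```

Request:
send_rows([
  {"dx":0,"dy":-12,"dz":-4.5,"roll":0,"jaw":1},
  {"dx":0,"dy":-12.3,"dz":-3.7,"roll":0,"jaw":1},
  {"dx":0,"dy":-12.5,"dz":-2.9,"roll":0,"jaw":1},
  {"dx":0,"dy":-12.6,"dz":-2.1,"roll":0,"jaw":1},
  {"dx":0,"dy":-12.7,"dz":-1.3,"roll":0,"jaw":1},
  {"dx":0,"dy":-12.8,"dz":-0.5,"roll":0,"jaw":1},
  {"dx":0,"dy":0,"dz":0,"roll":0,"jaw":1},
])

```text
time_s: 24.67
ee_pos: [0.6402, -0.1032, 0.2256]
eef_rot: [3.141, -0.0, 1.559]
force: [0.8, 1.9, 1.7]
grip_width: 0.0114
grip_force: 20.0
```

Request:
send_rows([
  {"dx":0,"dy":-12.8,"dz":0.3,"roll":0,"jaw":1},
  {"dx":0,"dy":-12.8,"dz":1.1,"roll":0,"jaw":1},
  {"dx":0,"dy":-12.7,"dz":1.9,"roll":0,"jaw":1},
  {"dx":0,"dy":-12.5,"dz":2.7,"roll":0,"jaw":1},
  {"dx":0,"dy":-12.3,"dz":3.5,"roll":0,"jaw":1},
  {"dx":0,"dy":-12.1,"dz":4.3,"roll":0,"jaw":1},
  {"dx":0,"dy":0,"dz":0,"roll":0,"jaw":1},
])

```text
time_s: 25.25
ee_pos: [0.5652, -0.1024, 0.2108]
eef_rot: [-3.141, -0.0, 1.559]
force: [0.6, 2.0, -0.4]
grip_width: 0.0118
grip_force: 20.0
```

Request:
send_rows([
  {"dx":0,"dy":-11.8,"dz":5,"roll":0,"jaw":1},
  {"dx":0,"dy":-11.4,"dz":5.8,"roll":0,"jaw":1},
  {"dx":0,"dy":-11.1,"dz":6.5,"roll":0,"jaw":1},
  {"dx":0,"dy":-10.6,"dz":7.2,"roll":0,"jaw":1},
  {"dx":0,"dy":-10.2,"dz":7.8,"roll":0,"jaw":1},
  {"dx":0,"dy":-9.6,"dz":8.4,"roll":0,"jaw":1},
  {"dx":0,"dy":0,"dz":0,"roll":0,"jaw":1},
])

```text
time_s: 25.83
ee_pos: [0.5003, -0.1016, 0.1691]
eef_rot: [-3.139, -0.0, 1.559]
force: [-2.9, 1.0, -0.6]
grip_width: 0.0115
grip_force: 20.0
```

Request:
send_rows([
  {"dx":0,"dy":-9.1,"dz":9,"roll":0,"jaw":1},
  {"dx":0,"dy":-8.5,"dz":9.6,"roll":0,"jaw":1},
  {"dx":0,"dy":-7.9,"dz":10.1,"roll":0,"jaw":1},
  {"dx":0,"dy":-7.2,"dz":10.6,"roll":0,"jaw":1},
  {"dx":0,"dy":-6.5,"dz":11,"roll":0,"jaw":1},
  {"dx":0,"dy":-5.8,"dz":11.4,"roll":0,"jaw":1},
  {"dx":0,"dy":0,"dz":0,"roll":0,"jaw":1},
])

```text
time_s: 26.42
ee_pos: [0.4559, -0.1011, 0.107]
eef_rot: [-3.139, -0.0, 1.559]
force: [-0.1, 0.7, -1.9]
grip_width: 0.0114
grip_force: 20.0
```

Request:
send_rows([
  {"dx":0,"dy":-5.1,"dz":11.8,"roll":0,"jaw":1},
  {"dx":0,"dy":-4.3,"dz":12.1,"roll":0,"jaw":1},
  {"dx":0,"dy":-3.6,"dz":12.3,"roll":0,"jaw":1},
  {"dx":0,"dy":-2.8,"dz":12.5,"roll":0,"jaw":1},
  {"dx":0,"dy":-2,"dz":11,"roll":0,"jaw":1},
  {"dx":0,"dy":-1,"dz":6,"roll":0,"jaw":1},
  {"dx":0,"dy":0,"dz":0,"roll":0,"jaw":1},
])

```text
time_s: 27.0
ee_pos: [0.4383, -0.101, 0.0425]
eef_rot: [-3.141, -0.0, 1.559]
force: [0.5, 2.0, -2.4]
grip_width: 0.0113
grip_force: 20.0
```

Request:
send_rows([
  {"dx":0,"dy":-0.5,"dz":4,"roll":0,"jaw":1},
  {"dx":0,"dy":0,"dz":3,"roll":0,"jaw":1},
  {"dx":0,"dy":0,"dz":2,"roll":0,"jaw":1},
  {"dx":0,"dy":0,"dz":0,"roll":0,"jaw":1},
])

```text
time_s: 27.33
ee_pos: [0.4376, -0.101, 0.0339]
eef_rot: [3.141, 0.0, 1.559]
force: [1.3, 1.7, -2.5]
grip_width: 0.011
grip_force: 20.0
```

Request:
send_rows([
  {"dx":0,"dy":0,"dz":2,"roll":0,"jaw":1},
  {"dx":0,"dy":0,"dz":2,"roll":0,"jaw":1},
  {"dx":0,"dy":0,"dz":0,"roll":0,"jaw":1},
])

```text
time_s: 27.58
ee_pos: [0.4373, -0.101, 0.0298]
eef_rot: [3.141, 0.0, 1.559]
force: [1.4, 1.3, 0.6]
grip_width: 0.0109
grip_force: 20.0
```

Request:
send_rows([
  {"dx":0,"dy":0,"dz":2,"roll":0,"jaw":1},
  {"dx":0,"dy":0,"dz":0,"roll":0,"jaw":1},
])

```text
time_s: 27.75
ee_pos: [0.4372, -0.101, 0.0278]
eef_rot: [3.141, 0.0, 1.559]
force: [0.2, 1.2, 1.5]
grip_width: 0.0112
grip_force: 20.0
```

Request:
send_rows([
  {"dx":0,"dy":0,"dz":2,"roll":0,"jaw":1},
  {"dx":0,"dy":0,"dz":0,"roll":0,"jaw":1},
])

```text
time_s: 27.92
ee_pos: [0.4372, -0.101, 0.0257]
eef_rot: [3.142, 0.0, 1.559]
force: [-0.7, 1.3, 2.5]
grip_width: 0.0113
grip_force: 20.0
```

```bash
python3 - <<'E'
from h import *
c=snap('wrist','w11')
m=c['z_map']; n={}
P=[px(c,u,v) for v in range(140,215,3) for u in range(235,275,2)]
P=np.array([p for p in P if .06<p[2]<.12 and p[1]>-.085 and p[1]<-.062 and .425<p[0]<.445]); print(len(P),P.mean(0),np.percentile(P[:,2],90))
L=np.array([px(c,u,v) for v in range(100,160,10) for u in range(290,440,10)])
L=L[(L[:,0]>.475)&(L[:,0]<.63)&(L[:,1]<-.01)&(L[:,2]>.05)]
A=np.c_[L[:,0],np.ones(len(L))]; print(np.linalg.lstsq(A,L[:,2],rcond=None)[0],len(L),L[:,2].mean())
E
```

```text
92 [ 0.43625709 -0.07135699  0.08120588] 0.08252655474680125
[0.04226845 0.07146382] 66 0.09278029055205403
```

Request:
send_rows([
  {"dx":0,"dy":0,"dz":-2,"roll":0,"jaw":1},
  {"dx":0,"dy":0,"dz":0,"roll":0,"jaw":0.3},
  {"dx":0,"dy":0,"dz":0,"roll":0,"jaw":0.3},
  {"dx":0,"dy":0,"dz":0,"roll":0,"jaw":0.3},
  {"dx":0,"dy":0,"dz":0,"roll":0,"jaw":0.3},
  {"dx":0,"dy":0,"dz":-20,"roll":0,"jaw":0.3},
  {"dx":0,"dy":0,"dz":-35,"roll":0,"jaw":0.3},
  {"dx":0,"dy":0,"dz":-40,"roll":0,"jaw":-0.3},
  {"dx":0,"dy":0,"dz":-40,"roll":0,"jaw":-0.3},
  {"dx":0,"dy":0,"dz":-40,"roll":0,"jaw":-0.3},
  {"dx":0,"dy":0,"dz":0,"roll":0,"jaw":-0.3},
])

```text
time_s: 28.88
ee_pos: [0.4395, -0.1017, 0.21]
eef_rot: [3.131, 0.003, 1.559]
force: [0.4, 0.4, 0.8]
grip_width: 0.0558
grip_force: 0.0
```

Request:
send_rows([
  {"dx":-30,"dy":10,"dz":0,"roll":0,"jaw":-0.3},
  {"dx":-30,"dy":10,"dz":0,"roll":0,"jaw":-0.3},
  {"dx":-30,"dy":10,"dz":0,"roll":0,"jaw":-0.3},
  {"dx":-30,"dy":10,"dz":0,"roll":0,"jaw":-0.3},
  {"dx":-30,"dy":10,"dz":0,"roll":0,"jaw":-0.3},
  {"dx":-30,"dy":10,"dz":0,"roll":0,"jaw":-0.3},
  {"dx":-30,"dy":10,"dz":0,"roll":0,"jaw":-0.3},
  {"dx":-30,"dy":10,"dz":0,"roll":0,"jaw":-0.3},
  {"dx":-30,"dy":0,"dz":0,"roll":0,"jaw":-0.3},
  {"dx":0,"dy":0,"dz":0,"roll":0,"jaw":-0.3},
])

```text
time_s: 29.72
ee_pos: [0.513, -0.376, 0.201]
eef_rot: [-3.14, -0.0, 1.556]
force: [0.2, 0.3, -1.5]
grip_width: 0.0613
grip_force: 0.0
```

```bash
python3 - <<'E'
from h import *
c=snap('wrist','w12'); o=get_obs(); print(o['ee_pos'],o['eef_rot'],o['grip_width'])
cv2.imwrite('pics/w12b.png',cv2.resize(c['frame'][:,:,::-1],(800,600),interpolation=cv2.INTER_CUBIC))
w=W((.55,-.1,-.011))
print('knob park',w(gate(-.36,-.14)))
t=snap('top','t12')
A=lambda x,y:(215+(x+.5)/6-.5,168+(y+.5)/6-.5)
t0=load('top0')
for n,p in dict(farR=(661,125),farL=(615,125),crossfar=(637,167),crossnear=(637,214),L=(615,165),R=(661,165)).items():
    P=pz(t0,*A(*p),.1); d=P-w((0,-.22,.1)); print(n,P.round(4),d.round(4),'tilt',np.arctan(d[0]/.08).round(3),np.arctan(-d[1]/.08).round(3))
E
```

```text
[ 0.51319679 -0.37385244  0.20123175] [-3.14009364e+00 -9.03949381e-04  1.55614359e+00] 0.06123783990581142
knob park [ 0.49367254 -0.29912527  0.16381857]
farR [ 0.5851 -0.3343  0.1   ] [ 0.0375 -0.0143  0.    ] tilt 0.439 0.177
farL [ 0.5858 -0.309   0.1   ] [0.0383 0.0109 0.    ] tilt 0.446 -0.136
crossfar [ 0.5624 -0.3203  0.1   ] [ 0.0148 -0.0003  0.    ] tilt 0.183 0.004
crossnear [ 0.5365 -0.3193  0.1   ] [-0.011   0.0007  0.    ] tilt -0.137 -0.008
L [ 0.5638 -0.3082  0.1   ] [0.0162 0.0118 0.    ] tilt 0.2 -0.146
R [ 0.5631 -0.3335  0.1   ] [ 0.0155 -0.0135  0.    ] tilt 0.191 0.167
```

View pics/w12b.png

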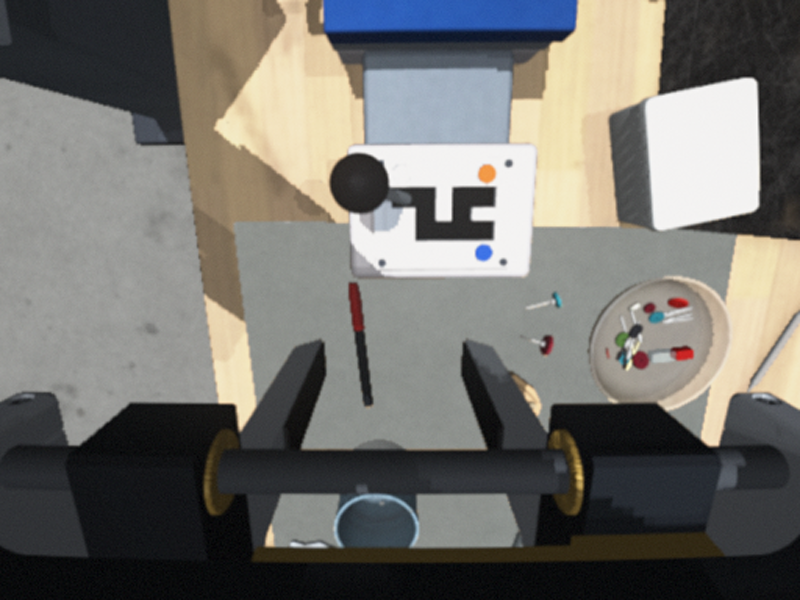

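The knob is at (359,183). In the slot, the near cross is at u≈426, the far cross at u≈463 and both far ends at u≈495. The left lane is at v≈197 and the right lane at v≈231.

```bash
python3 - <<'E'
from h import *
c=load('w12'); s=512/800; w=W((.55,-.1,-.011)); piv=w((0,-.22,.02))
print('knob',pz(c,359*s,183*s,.164), px(c,359*s,183*s))
T={}
for n,p in dict(a=(426,197),b=(426,231),c=(463,231),wash=(495,231),d=(463,197),dry=(495,197)).items():
    P=pz(c,p[0]*s,p[1]*s,.1); d=P-w((0,-.22,.1)); T[n]=(np.arctan(d[0]/.08),np.arctan(-d[1]/.08)); print(n,P.round(4),np.round(T[n],3))
for n,(f,sd) in dict(park=(-.36,-.14),a=(-.13,-.14),b=(-.13,.14),c=(.15,.14),wash=(.36,.14),d=(.15,-.14),dry=(.36,-.14)).items(): print(n,w(gate(f,sd)).round(4))
E
```

```text
knob [ 0.49388457 -0.29863364  0.164     ] [ 0.4952694  -0.29873675  0.18189145]
a [ 0.5366 -0.3087  0.1   ] [-0.137 -0.14 ]
b [ 0.5367 -0.3329  0.1   ] [-0.136  0.161]
c [ 0.5637 -0.3333  0.1   ] [0.199 0.165]
wash [ 0.5872 -0.3336  0.1   ] [0.46  0.169]
d [ 0.5631 -0.3091  0.1   ] [ 0.192 -0.136]
dry [ 0.5861 -0.3093  0.1   ] [ 0.449 -0.132]
park [ 0.4937 -0.2991  0.1638]
a [ 0.5279 -0.2983  0.1722]
b [ 0.5274 -0.3412  0.1722]
c [ 0.5703 -0.3416  0.1718]
wash [ 0.6015 -0.3408  0.1638]
d [ 0.5708 -0.2988  0.1718]
dry [ 0.6019 -0.3003  0.1638]
```

Request:
send_rows([
  {"dx":25,"dy":-10,"dz":0,"roll":0,"jaw":-0.3},
  {"dx":25,"dy":-9,"dz":0,"roll":0,"jaw":-0.3},
  {"dx":25,"dy":0,"dz":0,"roll":0,"jaw":-0.3},
  {"dx":0,"dy":0,"dz":15,"roll":0,"jaw":-0.3},
  {"dx":0,"dy":0,"dz":25,"roll":0,"jaw":-0.3},
  {"dx":0,"dy":0,"dz":25,"roll":0,"jaw":-0.3},
  {"dx":0,"dy":0,"dz":15,"roll":0,"jaw":-0.3},
  {"dx":0,"dy":0,"dz":0,"roll":0,"jaw":-0.3},
])

```text
time_s: 30.48
ee_pos: [0.4945, -0.2946, 0.1198]
eef_rot: [-3.138, -0.003, 1.56]
force: [-0.3, 0.1, 0.1]
grip_width: 0.0607
grip_force: 0.0
```

```bash
python3 - <<'E'
from h import *
o=get_obs(); print(o['ee_pos'],o['force'],o['grip_width'])
c=snap('wrist','w13')
L=[px(c,u,v) for v in range(100,215,8) for u in range(200,300,8)]
# lid flatness via lid pixels (blue/dark): plane fit where z .085-.11
f=c['frame']; 
P=np.array([px(c,u,v) for v in range(0,120,4) for u in range(150,450,5)])
P=P[(P[:,1]>-.19)&(P[:,0]>.47)&(P[:,0]<.63)&(P[:,2]>.05)&(P[:,2]<.2)]
print(len(P), P[:,2].mean() if len(P) else 0, np.polyfit(P[:,0],P[:,2],1) if len(P)>20 else 0)
E
```

```text
[ 0.49452607 -0.29458908  0.11980161] [-0.31504313  0.06911004  0.10673491] 0.060726079954896206
840 0.09591470334109646 [0.01584698 0.08720233]
```

Request:
send_rows([
  {"dx":-4,"dy":0,"dz":0,"roll":0,"jaw":-0.3},
  {"dx":0,"dy":0,"dz":0,"roll":0,"jaw":1},
  {"dx":0,"dy":0,"dz":0,"roll":0,"jaw":1},
  {"dx":0,"dy":0,"dz":0,"roll":0,"jaw":1},
  {"dx":0,"dy":0,"dz":0,"roll":0,"jaw":1},
  {"dx":0,"dy":0,"dz":0,"roll":0,"jaw":1},
], force=18)

```text
time_s: 31.03
ee_pos: [0.4958, -0.3007, 0.1232]
eef_rot: [3.141, 0.0, 1.559]
force: [0.0, 0.1, 1.9]
grip_width: 0.0331
grip_force: 18.0
```

Request:
send_rows([
  {"dx":0,"dy":8,"dz":-2.5,"roll":0,"jaw":1},
  {"dx":0,"dy":8,"dz":-2.5,"roll":0,"jaw":1},
  {"dx":0,"dy":8,"dz":-2,"roll":0,"jaw":1},
  {"dx":0,"dy":8,"dz":-1.5,"roll":0,"jaw":1},
  {"dx":0,"dy":0,"dz":0,"roll":0,"jaw":1},
  {"dx":0,"dy":0,"dz":0,"roll":0,"jaw":1},
])

```text
time_s: 31.53
ee_pos: [0.5288, -0.301, 0.1317]
eef_rot: [3.14, 0.001, 1.559]
force: [-0.6, 1.2, 5.3]
grip_width: 0.0329
grip_force: 18.0
```

Request:
send_rows([
  {"dx":-8.5,"dy":0,"dz":-0.5,"roll":0,"jaw":1},
  {"dx":-8.5,"dy":0,"dz":-0.5,"roll":0,"jaw":1},
  {"dx":-8.5,"dy":0,"dz":0,"roll":0,"jaw":1},
  {"dx":-8.5,"dy":0,"dz":0.5,"roll":0,"jaw":1},
  {"dx":-8.5,"dy":0,"dz":0.5,"roll":0,"jaw":1},
  {"dx":0,"dy":0,"dz":0,"roll":0,"jaw":1},
])

```text
time_s: 32.03
ee_pos: [0.5271, -0.3451, 0.131]
eef_rot: [3.141, 0.0, 1.558]
force: [-0.8, -0.5, 4.4]
grip_width: 0.0329
grip_force: 18.0
```

Request:
send_rows([
  {"dx":0,"dy":8.5,"dz":-0.5,"roll":0,"jaw":1},
  {"dx":0,"dy":8.5,"dz":-0.5,"roll":0,"jaw":1},
  {"dx":0,"dy":8.5,"dz":0,"roll":0,"jaw":1},
  {"dx":0,"dy":8.5,"dz":0.5,"roll":0,"jaw":1},
  {"dx":0,"dy":8.5,"dz":1,"roll":0,"jaw":1},
  {"dx":0,"dy":8.5,"dz":1,"roll":0,"jaw":1},
  {"dx":0,"dy":8.5,"dz":1.5,"roll":0,"jaw":1},
  {"dx":0,"dy":8.5,"dz":2,"roll":0,"jaw":1},
  {"dx":0,"dy":8,"dz":2.5,"roll":0,"jaw":1},
  {"dx":0,"dy":0,"dz":0,"roll":0,"jaw":1},
])

```text
time_s: 32.87
ee_pos: [0.6044, -0.3439, 0.1228]
eef_rot: [-3.141, -0.0, 1.559]
force: [1.1, -0.0, -2.1]
grip_width: 0.0329
grip_force: 18.0
```

At the WASH end, so I'll pause there for more than a second.

Request:
send_rows([
  {"dx":0,"dy":1,"dz":0,"roll":0,"jaw":1},
  {"dx":0,"dy":0,"dz":0,"roll":0,"jaw":1},
  {"dx":0,"dy":0,"dz":0,"roll":0,"jaw":1},
  {"dx":0,"dy":0,"dz":0,"roll":0,"jaw":1},
  {"dx":0,"dy":0,"dz":0,"roll":0,"jaw":1},
  {"dx":0,"dy":0,"dz":0,"roll":0,"jaw":1},
  {"dx":0,"dy":0,"dz":0,"roll":0,"jaw":1},
  {"dx":0,"dy":0,"dz":0,"roll":0,"jaw":1},
  {"dx":0,"dy":0,"dz":0,"roll":0,"jaw":1},
  {"dx":0,"dy":0,"dz":0,"roll":0,"jaw":1},
  {"dx":0,"dy":0,"dz":0,"roll":0,"jaw":1},
  {"dx":0,"dy":0,"dz":0,"roll":0,"jaw":1},
])

```text
time_s: 33.87
ee_pos: [0.6038, -0.3443, 0.1233]
eef_rot: [-3.14, -0.001, 1.559]
force: [-5.0, 2.4, -14.6]
grip_width: 0.0329
grip_force: 18.0
```

```bash
python3 - <<'E'
from h import *
t=snap('top','t14'); c=snap('wrist','w14'); o=get_obs(); print(o['ee_pos'],o['force'])
E
```

```text
[ 0.60379201 -0.34432789  0.12334411] [ -5.0551524    2.29395521 -15.43140846]
```

Request:
send_rows([
  {"dx":0,"dy":-6.5,"dz":-1,"roll":0,"jaw":1},
  {"dx":0,"dy":-6.5,"dz":-1.5,"roll":0,"jaw":1},
  {"dx":0,"dy":-6.5,"dz":-1.5,"roll":0,"jaw":1},
  {"dx":0,"dy":-6.5,"dz":-1,"roll":0,"jaw":1},
  {"dx":0,"dy":0,"dz":0,"roll":0,"jaw":1},
  {"dx":0,"dy":0,"dz":0,"roll":0,"jaw":1},
])

```text
time_s: 34.47
ee_pos: [0.5785, -0.3451, 0.1315]
eef_rot: [3.138, 0.003, 1.558]
force: [2.0, -1.1, 10.3]
grip_width: 0.0332
grip_force: 18.0
```

Request:
send_rows([
  {"dx":8.5,"dy":0,"dz":-1,"roll":0,"jaw":1},
  {"dx":8.5,"dy":0,"dz":-0.5,"roll":0,"jaw":1},
  {"dx":8.5,"dy":0,"dz":0,"roll":0,"jaw":1},
  {"dx":8.5,"dy":0,"dz":0.5,"roll":0,"jaw":1},
  {"dx":8.5,"dy":0,"dz":0.5,"roll":0,"jaw":1},
  {"dx":0,"dy":0,"dz":0,"roll":0,"jaw":1},
])

```text
time_s: 34.97
ee_pos: [0.5788, -0.3005, 0.1302]
eef_rot: [3.141, 0.0, 1.56]
force: [-0.2, 1.8, 5.4]
grip_width: 0.0328
grip_force: 18.0
```

Request:
send_rows([
  {"dx":0,"dy":6.5,"dz":1,"roll":0,"jaw":1},
  {"dx":0,"dy":6.5,"dz":1.5,"roll":0,"jaw":1},
  {"dx":0,"dy":6.5,"dz":2,"roll":0,"jaw":1},
  {"dx":0,"dy":6,"dz":2.5,"roll":0,"jaw":1},
  {"dx":0,"dy":0,"dz":0,"roll":0,"jaw":1},
  {"dx":0,"dy":0,"dz":0,"roll":0,"jaw":1},
  {"dx":0,"dy":0,"dz":0,"roll":0,"jaw":1},
  {"dx":0,"dy":0,"dz":0,"roll":0,"jaw":1},
  {"dx":0,"dy":0,"dz":0,"roll":0,"jaw":1},
  {"dx":0,"dy":0,"dz":0,"roll":0,"jaw":1},
  {"dx":0,"dy":0,"dz":0,"roll":0,"jaw":1},
  {"dx":0,"dy":0,"dz":0,"roll":0,"jaw":1},
])

```text
time_s: 35.97
ee_pos: [0.6039, -0.302, 0.1219]
eef_rot: [-3.141, -0.0, 1.559]
force: [-0.9, -1.3, -7.1]
grip_width: 0.0328
grip_force: 18.0
```

Request:
send_rows([
  {"dx":0,"dy":0,"dz":0,"roll":0,"jaw":1},
  {"dx":0,"dy":0,"dz":0,"roll":0,"jaw":1},
  {"dx":0,"dy":0,"dz":0,"roll":0,"jaw":1},
  {"dx":0,"dy":0,"dz":0,"roll":0,"jaw":1},
])

```text
time_s: 36.3
ee_pos: [0.6039, -0.3019, 0.122]
eef_rot: [-3.141, -0.0, 1.559]
force: [-1.7, -1.0, -9.4]
grip_width: 0.0328
grip_force: 18.0
```

```bash
python3 - <<'E'
from h import *
t=snap('top','t15'); c=snap('wrist','w15')
a=cv2.resize(load('w14')['frame'][60:340,100:400,::-1],(400,373)); b=cv2.resize(c['frame'][60:340,100:400,::-1],(400,373))
cv2.imwrite('pics/k.png',np.hstack([a,b]))
E
```

```text
(no output)
```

View pics/k.png

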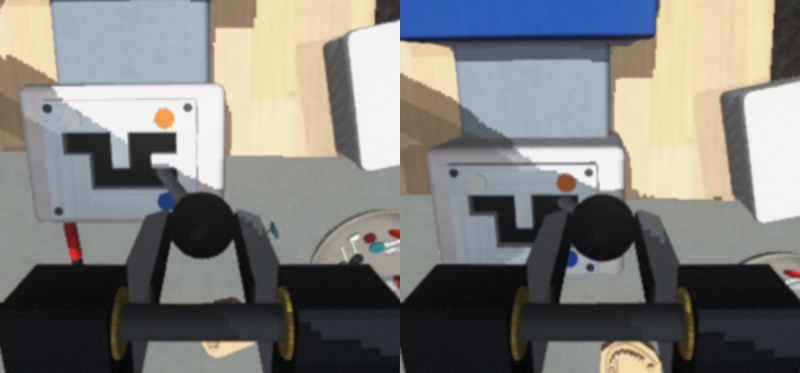

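Left shows the stem in the WASH notch beside the blue dot. Right shows it at the DRY end beside the orange dot. Now I'll take it back through d, c, b and a to PARK.

Request:
send_rows([
  {"dx":0,"dy":-6.5,"dz":-1,"roll":0,"jaw":1},
  {"dx":0,"dy":-6.5,"dz":-1.5,"roll":0,"jaw":1},
  {"dx":0,"dy":-6.5,"dz":-1.5,"roll":0,"jaw":1},
  {"dx":0,"dy":-6,"dz":-1.5,"roll":0,"jaw":1},
  {"dx":0,"dy":0,"dz":0,"roll":0,"jaw":1},
  {"dx":-8.5,"dy":0,"dz":-1,"roll":0,"jaw":1},
  {"dx":-8.5,"dy":0,"dz":-0.5,"roll":0,"jaw":1},
  {"dx":-8.5,"dy":0,"dz":0,"roll":0,"jaw":1},
  {"dx":-8.5,"dy":0,"dz":0.5,"roll":0,"jaw":1},
  {"dx":-8.5,"dy":0,"dz":0.5,"roll":0,"jaw":1},
  {"dx":0,"dy":0,"dz":0,"roll":0,"jaw":1},
])

```text
time_s: 37.32
ee_pos: [0.5778, -0.3457, 0.1288]
eef_rot: [3.141, 0.001, 1.558]
force: [1.0, -1.5, 5.9]
grip_width: 0.0331
grip_force: 18.0
```

Request:
send_rows([
  {"dx":0,"dy":-8.5,"dz":-1,"roll":0,"jaw":1},
  {"dx":0,"dy":-8.5,"dz":-0.5,"roll":0,"jaw":1},
  {"dx":0,"dy":-8.5,"dz":0,"roll":0,"jaw":1},
  {"dx":0,"dy":-8.5,"dz":0,"roll":0,"jaw":1},
  {"dx":0,"dy":-8,"dz":0.5,"roll":0,"jaw":1},
  {"dx":0,"dy":-8,"dz":0.5,"roll":0,"jaw":1},
  {"dx":0,"dy":0,"dz":0,"roll":0,"jaw":1},
])

```text
time_s: 37.9
ee_pos: [0.5268, -0.3436, 0.1288]
eef_rot: [-3.14, -0.0, 1.558]
force: [-0.7, -0.1, 2.5]
grip_width: 0.0334
grip_force: 18.0
```

Request:
send_rows([
  {"dx":8.5,"dy":0,"dz":-1,"roll":0,"jaw":1},
  {"dx":8.5,"dy":0,"dz":-0.5,"roll":0,"jaw":1},
  {"dx":8.5,"dy":0,"dz":0,"roll":0,"jaw":1},
  {"dx":8.5,"dy":0,"dz":0.5,"roll":0,"jaw":1},
  {"dx":8.5,"dy":0,"dz":0.5,"roll":0,"jaw":1},
  {"dx":0,"dy":0,"dz":0,"roll":0,"jaw":1},
])

```text
time_s: 38.4
ee_pos: [0.5288, -0.299, 0.1287]
eef_rot: [-3.14, -0.001, 1.56]
force: [0.2, -0.7, -4.8]
grip_width: 0.033
grip_force: 18.0
```

Request:
send_rows([
  {"dx":0,"dy":-8.5,"dz":2,"roll":0,"jaw":1},
  {"dx":0,"dy":-8.5,"dz":2,"roll":0,"jaw":1},
  {"dx":0,"dy":-8.5,"dz":2.5,"roll":0,"jaw":1},
  {"dx":0,"dy":-8.5,"dz":2.5,"roll":0,"jaw":1},
  {"dx":0,"dy":0,"dz":0,"roll":0,"jaw":1},
  {"dx":0,"dy":0,"dz":0,"roll":0,"jaw":1},
])

```text
time_s: 38.9
ee_pos: [0.4947, -0.3006, 0.1207]
eef_rot: [-3.141, -0.0, 1.559]
force: [-2.2, 1.0, 2.8]
grip_width: 0.033
grip_force: 18.0
```

At PARK again. I'll release slowly, lift straight up and check.

Request:
send_rows([
  {"dx":0,"dy":0,"dz":0,"roll":0,"jaw":0},
  {"dx":0,"dy":0,"dz":0,"roll":0,"jaw":-0.3},
  {"dx":0,"dy":0,"dz":0,"roll":0,"jaw":-0.3},
  {"dx":0,"dy":0,"dz":0,"roll":0,"jaw":-0.3},
  {"dx":0,"dy":0,"dz":0,"roll":0,"jaw":-0.3},
  {"dx":0,"dy":0,"dz":-15,"roll":0,"jaw":-0.3},
  {"dx":0,"dy":0,"dz":-30,"roll":0,"jaw":-0.3},
  {"dx":0,"dy":0,"dz":-40,"roll":0,"jaw":-0.3},
  {"dx":-30,"dy":0,"dz":-30,"roll":0,"jaw":-0.3},
  {"dx":-35,"dy":0,"dz":0,"roll":0,"jaw":-0.3},
  {"dx":-35,"dy":0,"dz":0,"roll":0,"jaw":-0.3},
  {"dx":0,"dy":0,"dz":0,"roll":0,"jaw":-0.3},
])

```text
time_s: 39.9
ee_pos: [0.4924, -0.4047, 0.234]
eef_rot: [-3.141, 0.0, 1.555]
force: [0.1, -0.2, -1.1]
grip_width: 0.0611
grip_force: 0.0
```

```bash
python3 - <<'E'
from h import *
c=snap('wrist','w16'); o=get_obs(); print(o['ee_pos'],o['time_s'])
P=np.array([px(c,u,v) for v in range(0,215,2) for u in range(120,400,2) if c['z_map'][v,u]>0])
K=P[(P[:,2]>.15)&(P[:,2]<.19)&(P[:,1]>-.34)&(P[:,0]<.53)]
print('knob',len(K),(K.min(0)+K.max(0))/2)
L=P[(P[:,1]>-.19)&(P[:,1]<-.01)&(P[:,0]>.47)&(P[:,0]<.63)&(P[:,2]>.05)]
print('lid',len(L),L[:,2].mean(),np.polyfit(L[:,0],L[:,2],1))
cv2.imwrite('pics/w16.png',cv2.resize(c['frame'][:,:,::-1],(800,600)))
E
```

```text
[ 0.49274269 -0.40234806  0.23366708] 39.95
knob 252 [ 0.49329466 -0.29860727  0.17344452]<stdin>:7: RuntimeWarning: Mean of empty slice.
  ret = ret.dtype.type(ret / rcount)
Traceback (most recent call last):
TypeError: expected non-empty vector for x
```

View pics/w16.png

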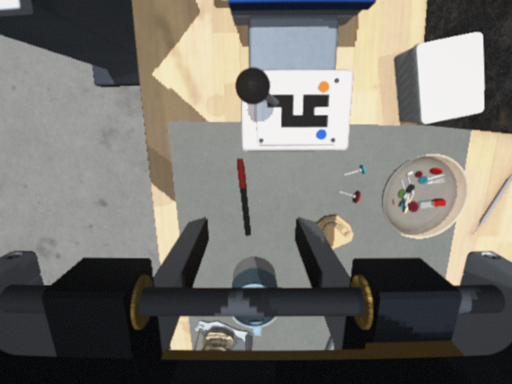

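The knob is back at PARK, measured at (0.493, -0.299). The marker and mug haven't moved, and the gripper touches nothing.

```bash
python3 -c "
from station import *
print(hand_in())"
```

```text
the job is handed in; nothing more can be done
None
```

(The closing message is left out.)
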